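# Turn a gearbox cover over into the scraping jig

### The job

Turn the gearbox cover over for scraping without ever picking it up: with the fingertips push it against the front edge of the brown jig until it tips up and flips over onto the board, old gasket face up. Then push it fully home into the corner against the steel side rail and the end stop, and push the cam lever round to the end of its travel to clamp it there. Leave the tools lying around alone.

Things in the scene. Friction and masses are not known exactly. Their poses are not given: they have to be found in the camera images.
- cover: Flat gearbox cover, 92 (its x) x 90 (y) x 10 mm (z), 0.18 to 0.31 kg, flat on both faces. Origin at its very middle. +z points out of the grey painted face; the other face (-z) is bare metal with strips of old green gasket. Starts painted face up on the bench, far edge 15 to 70 mm short of the jig, x within 0.2 rad of jig x, its middle 10 to 24 mm off the jig's x axis to jig +y.
- jig: Scraping jig fixed to the bench: brown board 155 x 154 mm, 8 mm thick, with steel rail, end stop and cam clamp. Origin on the bench in its front edge. x points from that edge over the board (roughly the robot's right), y from rail to cam side (roughly away from the robot), z up. Board: x 0 to 155, y -62 to +92 mm.
- front_edge (a point): Middle of the board's front edge, jig (0, 0, 8) mm: the top of a square 8 mm step along jig y. With its far side against this step the cover tips as its near side is pushed towards jig +x and worked upward (rubbing with the fingertip); from nearly upright, pushed on, it falls over onto the board.
- home (a point): Jig (91, 0, 13) mm: where the middle of the turned cover lies when fully home against rail and end stop. Axes as the jig's.
- rail (a point): Middle of the side rail's face, jig (79, -45, 13) mm. The face looks to jig +y; the rail runs from x = 8 to 150 mm, is 12 mm thick (to y = -57) and stands 9 mm above the board (top at z = 17 mm).
- end_stop (a point): Middle of the end stop's face, jig (137, -5, 13) mm. The face looks to jig -x, back at the front edge; the stop runs from y = -35 to +25 mm, is 12 mm thick (to x = 149) and its top is at z = 17 mm.
- cam (a joint): Cam clamp angle in rad: 0 to 0.1 at the start (open), 1.4 at its stop (clamped). Grows counter-clockwise seen from above, stays where left, turns easily (under 2 N at the lever's end, a little more at the last). Open, the cam is 4 mm clear of a cover that is home; closing, it pushes the cover the last millimetres to the rail.
- cam_pivot (a point): Cam's pivot axis at lever height, jig (115, 66, 24) mm, fixed to the jig. The steel disc under it reaches up to 21 mm from the axis and 19 mm above the bench; the dark hub, 19 mm wide, 29 mm above the bench.
- cam_ball (a point): Centre of the black ball (19 mm) on the end of the cam lever, 76 mm from the pivot axis, 26 mm above the bench. The lever is a straight round bar, 9 mm thick, 24 to 26 mm above the bench at its middle. At joint 0 it points 0.25 rad from jig +x towards -y, at 1.4 it points 1.15 rad from +x towards +y: it is pushed towards jig +y from its -y side.
- brass_brush: Brass wire brush lying at the right front of the work; leave alone. Origin under its middle.
- spanner: Combination spanner, 8 mm thick, at the front of the bench; leave alone. Origin under its middle.
- screwdriver: Orange screwdriver at the front left of the bench; leave alone. Origin under its middle.
- masking_tape: White roll of masking tape, 80 mm across, 24 mm high, behind the jig to the right; leave alone. Origin under its middle.
- corner_1 (a point): Corner of the cover at cover (+46, +45, 0) mm, half way through its thickness.
- corner_2 (a point): Corner of the cover at cover (+46, -45, 0) mm, half way through its thickness.
- corner_3 (a point): Corner of the cover at cover (-46, -45, 0) mm, half way through its thickness.
- corner_4 (a point): Corner of the cover at cover (-46, +45, 0) mm, half way through its thickness.

How it is judged:
On the way, in this order (a step that is already met when the one before it is completed fails the run):
1. the cover lies turned over on the jig's board, gasket face up (angle between cover's own z axis and vertical above 2.8 rad and z of cover in the frame of jig below 0.03 m and x of cover in the frame of jig above 0.02 m), for 0.2 s.
2. the cover is pushed home, against the end stop and near the rail, with the cam still open (angle between cover's own z axis and vertical above 3.04 rad and z of cover in the frame of jig between 0.01 and 0.016 m and x of cover in the frame of jig between 0.088 and 0.094 m and y of cover in the frame of jig between -0.002 and 0.005 m and angle between the x axis of cover and the x axis of jig, either way round below 0.05 rad and value of joint cam below 0.6 rad), for 0.1 s.
3. the cam lever is pushed to the end of its travel (value of joint cam above 1.28 rad), for 0.1 s.
At the end, for the whole second after the job is handed in: The cover lies flat on the jig's board, gasket face up (within 0.1 rad), within 3 mm of the end stop and 2 mm of the side rail, square within 0.03 rad, at rest, with the cam lever at 1.28 rad or more. On the way it was never lifted clear, and it was home before the cam was turned past 0.6 rad (angle between cover's own z axis and vertical above 3.04 rad and z of cover in the frame of jig between 0.01 and 0.016 m and x of cover in the frame of jig between 0.088 and 0.094 m and y of cover in the frame of jig between -0.002 and 0.002 m and angle between the x axis of cover and the x axis of jig, either way round below 0.03 rad and value of joint cam above 1.28 rad and linear speed of cover below 0.01 m/s); the robot touches nothing.
It fails at once if the cover is lifted clear: all four of its corners more than 30 mm above the bench at once (height (world z) of each of corner_1, corner_2, corner_3, corner_4 above 0.03 m).
It fails at once if a tool lying around is moved by more than 20 mm (distance of any of brass_brush, spanner, screwdriver, masking_tape from where it was at the start of the episode above 0.02 m).
It also fails if it takes over 72 s, if anything falls off the work surface, if the arm or the gripper's body presses on something with over 40 N, if the wrist force passes 120 N, or if a joint passes its speed limit or range.

### The arm

A 6-joint arm with a two-finger parallel gripper is mounted at the origin on a cart in front of the work surface, level with it; the furniture and walls round the work are solid. World frame = base frame: x ahead of the robot, y to its left, z up, the work surface at z = 0. Lengths are in m, angles in rad, forces in N, time in s.
With the tool pointing down it reaches from about 0.325 to 0.9 m from the base axis. Payload 6.1 kg.
Tool frame: the origin (TCP) lies between the finger pads; the fingertips stand env.nose_length ahead of it and the grasp point (between the pads) lies 6 mm ahead of it (env.nose_length is the distance from the TCP to the fingertips, in m); y points along the fingers, z is the direction in which the jaws open and shut, and the axes are right-handed (so a half turn about y gives the same grasp; the last joint's range is limited). The gripper opens to 85 mm and grips with 20 to 120 N. Pads are 22 mm wide; open, the fingers measure 114 mm over their backs; the gripper's body (76 mm by 85 mm) begins 54 mm behind the grasp point. The pads swing forward as they close: fully open they stand 13 mm farther back than shut.
Start: joints at [1.039, 0.22, 1.526, -0, 1.395, -0.126], TCP at [0.247, 0.574, 0.256] pointing down, gripper open.
Joint ranges: [-2.98, 2.98], [-0.91, 2.08], [0.09, 2.57], [-1.24, 4.39], [0.2, 2.65], [-2.68, 2.68]. Speed limits (rad/s): [2.57, 2.57, 3.01, 3.14, 3.14, 3.14].

### API

Orientations are given as a unit quaternion [x, y, z, w].
In Python, from station import env gives the robot as it stands.
- The arm moves only by the tool arm_command, never from a script. Its argument "steps" is a list of rows, each an object with "linear": the shift along the tool's x, y, z in mm, a list of three; "dr": the turn, a rotation vector about the tool's x, y, z in rad, a list of three. In form: [{"linear": [tx, ty, tz], "dr": [ax, ay, az]}, ...]. A call has 1 to 5 rows; each row shifts and turns the commanded pose from where the row before left it, along the tool's axes as they then stand; what a row does not reach is not made up. A row lasts 1/12 s, in which the tool goes at most 41.7 mm and 7.16 degrees, less where a joint would pass 70% of its speed; a pose out of reach is approached as far as the arm can. A call is refused whole if a number of a shift passes 41.7 or a number of a turn 0.125, either way. A call with a gripper value outside its range is refused whole. "hand" is the finger opening in mm, from 0 to 85.4, set as the call begins (left out, the last holds). The fingers move at their own pace and stop on an object; the grip force is fixed at half the most. Time passes only in rows, so rows that do not move let the fingers close. It gives the time, the measured TCP pose, the force and the opening at its end, in the units of the state.
- env.get_obs(): the state, without advancing time (a new reading comes with each control period).
- env.read_camera(name): name is "scene" or "top" or "wrist"; returns a dict with "frame" (480x640x3 uint8, blue, green, red), "range_z" (480x640 float32, m along the optical axis (not along the pixel's ray), 0 where there is no reading), "fx", "fy", "cx", "cy" (pixels), "k1" (the pictures are not rectified: a ray, as slopes to the right and down, at radius r is drawn at 1 + k1 r^2 times it, then the intrinsics apply), "eye" and "orientation" of the camera in the world; the wrist camera has in their place "tool_from_camera" (4x4, takes a point from camera to tool coordinates, whose origin is the TCP and whose axes are the tool frame's). Camera axes: x right, y up, looking along -z (the intrinsics and any distortion apply to the point x, -y, -z); pixel columns grow to the right and rows downward; lengths in m; the calibration is good to about 2 mm. A picture is of the moment at which its call begins: read the wrist's pose just before it.
- env.close_job(): hands the job in, once; it reports no verdict.
Trained networks look in a picture, given as the dict that the camera call returned (one of the last four; its "shot" number tells which), for a name from the list of things; names that differ only in an ending like _2 or _b are one class to them, and where a whole thing is asked for, a point or a joint stands for the part that bears it (a point fixed in the world has none). Each returns a list of dicts, best first, with "conf" (0 to 1); they miss things now and then, are a little off and sometimes report something else, mostly with a low value. They report only what shows in the picture. A call takes as long as a camera call.
- env.find_in(picture, target): "bbox" ([left, top, right, bottom] in pixels, round what is visible of it).
- env.silhouettes(picture, target): "mask" (480x640 bool, what is visible of it) and "bbox" ([left, top, right, bottom] in pixels, round what is visible of it).
- env.place_of(picture, target): "xy" ([column, row] in pixels: a listed point, or the origin of a listed thing).
The state is a dict: "clock": time; "joint_pos": joint angles; "dq": joint speeds; "joint_torque": joint torques, N m; "tool_pos": TCP position; "tool_rot": TCP orientation; "ft_force": force on the tool from outside, world axes, zero at the start; "torque": the same for the moment, N m; "grip_width": finger opening in m.
Only numpy, scipy, OpenCV 4.12 (cv2) and the standard library are available. Lean on these libraries where they do the work, as an engineer would, in place of code of your own. Each camera call takes 0.05 s, during which the arm holds its last target.

## Working session

There is one attempt and no reset: what is moved stays moved. The work goes in short steps, Python scripts to look and compute and a tool call to move; the robot and the scene stay as the last step left them, time stands still between calls to the robot, and variables do not carry over. Pictures are saved under pics/ and viewed, and the job is handed in when it is done.

Besides the shell and the picture viewer there is one more tool, called after ">>>" as a command line: name --argument value ..., lists and objects as JSON in quotes. arm_command: Moves the arm, as the interface text tells. Its arguments: {"type":"object","properties":{"steps":{"type":"array","items":{"type":"object","properties":{"linear":{"type":"array","items":{"type":"number"}},"dr":{"type":"array","items":{"type":"number"}}}}},"hand":{"type":"number"}},"required":["steps"]}

```bash
mkdir -p pics; ls; cat > h.py <<'E'
import numpy as np, cv2
from scipy.spatial.transform import Rotation as R
from station import env
def pose():
    o=env.get_obs(); return np.array(o["tool_pos"]),R.from_quat(o["tool_rot"]),o
def cam(name):
    p,r,o=pose(); d=env.read_camera(name)
    if name=="wrist":
        T=np.array(d["tool_from_camera"]); W=np.eye(4);W[:3,:3]=r.as_matrix();W[:3,3]=p
        d["W"]=W@T
    else:
        W=np.eye(4);W[:3,:3]=R.from_quat(d["orientation"]).as_matrix();W[:3,3]=d["eye"];d["W"]=W
    return d
def K(d): return np.array([[d["fx"],0,d["cx"]],[0,d["fy"],d["cy"]],[0,0,1.]]),np.array([d["k1"],0,0,0,0.])
def rays(d,uv):
    k,dist=K(d); n=cv2.undistortPoints(np.array(uv,float).reshape(-1,1,2),k,dist).reshape(-1,2)
    v=np.c_[n[:,0],-n[:,1],-np.ones(len(n))]; return v@d["W"][:3,:3].T
def atz(d,uv,z):
    v=rays(d,uv); e=d["W"][:3,3]; t=(z-e[2])/v[:,2]; return e+v*t[:,None]
def byrange(d,uv):
    v=rays(d,uv); u=np.round(np.array(uv)).astype(int).reshape(-1,2)
    z=d["range_z"][u[:,1],u[:,0]]; return d["W"][:3,3]+v*z[:,None]
def proj(d,P):
    P=np.atleast_2d(P); c=(P-d["W"][:3,3])@d["W"][:3,:3]; c=c*[1,-1,-1]
    k,dist=K(d); return cv2.projectPoints(c.reshape(-1,1,3),np.zeros(3),np.zeros(3),k,dist)[0].reshape(-1,2)
E
cat > s1.py <<'E'
from h import *
p,r,o=pose(); print(p,r.as_matrix().round(3),env.nose_length,o)
for n in ["top","scene","wrist"]:
    d=cam(n); cv2.imwrite(f"pics/a_{n}.png",d["frame"]); print(n,d["W"].round(3),d["fx"],d["cx"],d["cy"],d["k1"])
    for t in ["cover","jig","front_edge","home","rail","end_stop","cam_pivot","cam_ball","corner_1","brass_brush","spanner","screwdriver","masking_tape"]:
        q=env.place_of(d,t); 
        if q: print(t,[(np.round(a["xy"],1).tolist(),round(a["conf"],2)) for a in q[:4]])
E
python3 s1.py
```

```text
pics
[0.24641981 0.57376778 0.25518574] [[ 0.919 -0.001  0.395]
 [-0.395 -0.002  0.919]
 [-0.    -1.    -0.002]] 0.025 {'clock': 0.0, 'joint_pos': array([ 1.03892739e+00,  2.21242903e-01,  1.52761688e+00,  1.28006819e-05,
        1.39468419e+00, -1.26097240e-01]), 'dq': array([ 3.02812781e-04,  8.40864356e-04, -9.29968665e-05,  6.33949698e-04,
       -7.47731518e-04,  7.93441992e-05]), 'joint_torque': array([ 4.36742994e-05, -4.96878147e+01, -3.89413190e+01, -1.02742904e-04,
        1.05354088e-02, -1.20109866e-05]), 'tool_pos': array([0.24641981, 0.57376778, 0.25518574]), 'tool_rot': array([ 0.6932544 , -0.14270759,  0.14225337, -0.69195148]), 'ft_force': array([ 0.37438423, -0.09577463,  0.29682223]), 'torque': array([-0.02516774, -0.05768911, -0.00565896]), 'grip_width': 0.08549048908552605}
top [[ 0.027  0.983 -0.182  0.345]
 [-1.     0.026 -0.006  0.067]
 [-0.001  0.182  0.983  0.957]
 [ 0.     0.     0.     1.   ]] 541.6941422986897 321.9373896916401 239.70336698097935 -0.03206466061251696
cover [([240.5, 251.4], 0.6)]
jig [([297.8, 252.3], 0.92), ([233.8, 330.2], 0.2)]
front_e
[... 818 characters left out ...]
90.6, 262.2], 0.81)]
home [([327.6, 278.4], 0.93)]
rail [([302.2, 287.3], 0.66), ([287.6, 262.6], 0.62), ([201.4, 268.9], 0.35)]
end_stop [([343.6, 287.7], 0.65)]
cam_pivot [([356.2, 255.9], 0.94), ([259.8, 257.6], 0.53)]
cam_ball [([383.5, 280.5], 0.64)]
corner_1 [([289.3, 237.5], 0.77), ([262.5, 258.8], 0.74), ([227.3, 245.4], 0.64), ([257.0, 225.8], 0.61)]
brass_brush [([354.5, 360.6], 0.83)]
spanner [([261.2, 235.4], 0.63), ([264.0, 322.5], 0.58)]
screwdriver [([202.1, 269.7], 0.9)]
wrist [[ 0.393 -0.885 -0.25   0.182]
 [ 0.919  0.379  0.107  0.602]
 [ 0.    -0.272  0.962  0.374]
 [ 0.     0.     0.     1.   ]] 395.42389850964656 317.2338560959277 236.95907990035064 -0.012655767884411117
```

View pics/a_top.png

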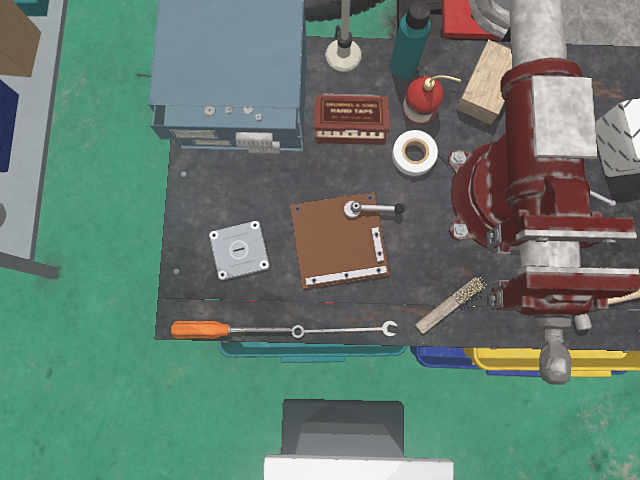

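View pics/a_scene.png

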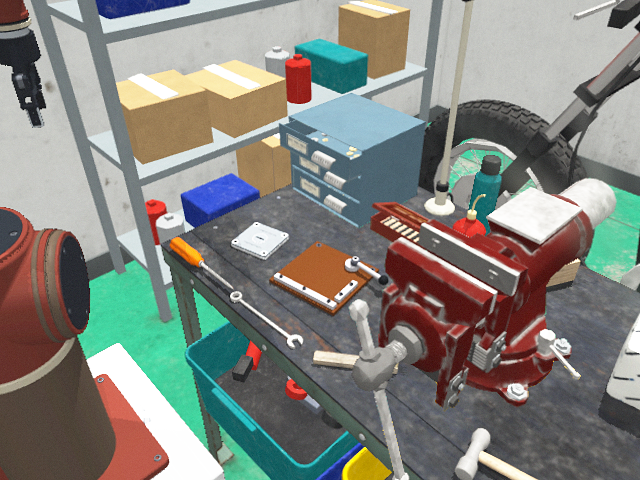

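```bash
cat > s2.py <<'E'
from h import *
d=cam("top")
pts={"cover":([240.5,251.4],.010),"fe":([297.2,254],.008),"home":([349.4,245.4],.013),"rail":([344.2,271.4],.013),"es":([371.7,247],.013),"piv":([355.7,203.7],.024),"ball":([398.1,206.3],.026),"c1":([270.4,268.2],.005),"c2":([220.2,280.5],.005),"c3":([258.5,218.7],.005),"brush":([447.8,307.8],.02),"span":([347.6,329.2],.008),"scr":([234.3,330.5],.02),"tape":([417.3,153.4],.024)}
for k,(u,z) in pts.items(): print(k,atz(d,[u],z)[0].round(4), byrange(d,[u])[0].round(4))
f=d["frame"][150:390,180:480]; cv2.imwrite("pics/a_zoom.png",cv2.resize(f,(750,600),interpolation=cv2.INTER_CUBIC))
E
python3 s2.py
```

```text
cover [0.4948 0.2165 0.01  ] [0.4945 0.2162 0.0116]
fe [0.4932 0.116  0.008 ] [0.4931 0.116  0.0084]
home [0.5102 0.024  0.013 ] [0.5109 0.0238 0.0089]
rail [0.4637 0.0323 0.013 ] [0.464  0.0322 0.0107]
es [ 0.5084 -0.0155  0.013 ] [ 0.5093 -0.0159  0.0081]
piv [0.5836 0.0147 0.024 ] [0.5812 0.0152 0.0335]
ball [ 0.5804 -0.0603  0.026 ] [ 0.5788 -0.0594  0.0325]
c1 [0.4669 0.1627 0.005 ] [0.4674 0.1631 0.001 ]
c2 [0.4426 0.2504 0.005 ] [ 0.4432  0.2515 -0.0008]
c3 [0.556  0.1881 0.005 ] [ 5.572e-01  1.887e-01 -2.000e-04]
brush [ 0.4045 -0.1471  0.02  ] [ 0.4047 -0.1478  0.0167]
span [0.3639 0.0242 0.008 ] [0.3639 0.0242 0.0079]
scr [0.3561 0.2182 0.02  ] [0.3562 0.2185 0.0178]
tape [ 0.6803 -0.0952  0.024 ] [ 6.888e-01 -9.930e-02  4.000e-04]
```

```bash
cat > s3.py <<'E'
from h import *
d=cam("top")
J={"fe":([297.2,254],(0,0,8)),"home":([349.4,245.4],(91,0,13)),"rail":([344.2,271.4],(79,-45,13)),"es":([371.7,247],(137,-5,13)),"piv":([355.7,203.7],(115,66,24))}
def fit(A,B):
    a=A.mean(0);b=B.mean(0);th=np.arctan2(*[np.sum((A-a)[:,0]*(B-b)[:,1]-(A-a)[:,1]*(B-b)[:,0]),np.sum((A-a)*(B-b))])
    M=np.array([[np.cos(th),-np.sin(th)],[np.sin(th),np.cos(th)]]);return th,M,b-M@a
A=np.array([v[1][:2] for v in J.values()])/1e3
B=np.array([atz(d,[v[0]],v[1][2]/1e3)[0][:2] for v in J.values()])
th,M,t=fit(A,B);print("jig",th,t);print(((A@M.T+t-B)*1e3).round(1).tolist())
# overlay
f=d["frame"].copy()
def jw(P): P=np.array(P,float)/1e3; return np.c_[P[:,:2]@M.T+t,P[:,2]]
for poly in [[(0,-62,8),(155,-62,8),(155,92,8),(0,92,8)],[(8,-45,17),(150,-45,17),(150,-57,17),(8,-57,17)],[(137,-35,17),(137,25,17),(149,25,17),(149,-35,17)]]:
    cv2.polylines(f,[np.round(proj(d,jw(poly))*16).astype(int).reshape(-1,1,2)],True,(0,255,255),1,cv2.LINE_AA,4)
m=env.silhouettes(d,"cover"); print([(a["bbox"],a["conf"],a["mask"].sum()) for a in m])
m=m[0]["mask"].astype(np.uint8)
c=max(cv2.findContours(m,0,2)[0],key=len)
P=atz(d,c.reshape(-1,2).astype(float),.008)[:,:2]
rc=cv2.minAreaRect((P*1e3).astype(np.float32)); print("cover rect",rc)
bx=cv2.boxPoints(rc)/1e3; print("corners jig",((bx-t)@M*1e3).round(1).tolist(),"ctr",((np.array(rc[0])/1e3-t)@M*1e3).round(1))
b3=np.c_[bx,[.01]*4]
cv2.polylines(f,[np.round(proj(d,b3)*16).astype(int).reshape(-1,1,2)],True,(0,0,255),1,cv2.LINE_AA,4)
ball=atz(d,[[398.1,206.3]],.026)[0][:2]; print("ball jig",((ball-t)@M*1e3).round(1))
f=f[150:390,180:480]; cv2.imwrite("pics/a_zoom2.png",cv2.resize(f,(750,600),interpolation=cv2.INTER_CUBIC))
E
python3 s3.py
```

```text
jig -1.4034227285433034 [0.49462123 0.1169754 ]
[[1.5, 1.0], [-0.5, 3.3], [-0.3, -0.7], [4.1, -3.5], [-4.8, -0.1]]
[([210.6, 220.4, 270.0, 282.1], 0.64, np.int64(2552))]
cover rect ((498.3702087402344, 219.91864013671875), (91.50460815429688, 90.4221420288086), 15.654726028442383)
corners jig [[-141.0, -29.4], [-51.1, -19.9], [-60.8, 71.1], [-150.7, 61.6]] ctr [-100.9   20.8]
ball jig [189.1  55.1]
```

View pics/a_zoom2.png

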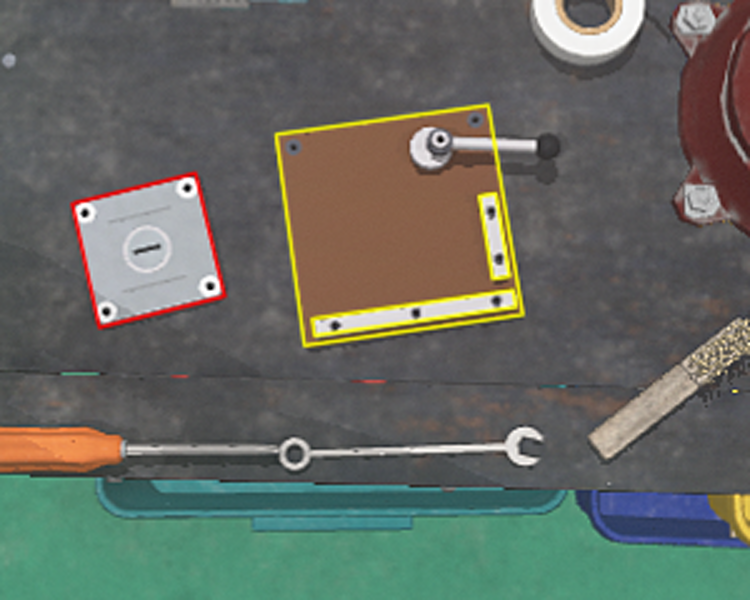

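```bash
cat >> h.py <<'E'
TH=-1.4034;T0=np.array([0.4946,0.1170]);MJ=np.array([[np.cos(TH),-np.sin(TH)],[np.sin(TH),np.cos(TH)]])
def tojig(P): P=np.atleast_2d(P); return np.c_[(P[:,:2]-T0)@MJ,P[:,2:]]*1e3
def towld(P): P=np.atleast_2d(np.array(P,float))/1e3; return np.c_[P[:,:2]@MJ.T+T0,P[:,2:]]
RJ=R.from_matrix(np.array([[MJ[0,0],0,MJ[0,1]],[MJ[1,0],0,MJ[1,1]],[0,-1,0]]))
def show():
    p,r,o=pose(); print("t",round(o["clock"],2),"jig tcp",tojig(p)[0].round(1),"rotvec to go",(r.inv()*RJ).as_rotvec().round(3),"F jig",np.r_[np.array(o["ft_force"])[:2]@MJ,o["ft_force"][2]].round(1),"w",round(o["grip_width"]*1e3,1))
E
cat > plan.py <<'E'
from h import *
p,r,o=pose(); show()
n=11; tgt=towld([[-185,16,200]])[0]
rv=(r.inv()*RJ).as_rotvec(); 
for i in range(n):
    dp=(tgt-p)/n; l=(r.inv().apply(dp)*1e3).round(1); print(l.tolist(),(rv/n).round(3).tolist()); r=r*R.from_rotvec(rv/n)
E
python3 plan.py
```

```text
t 2.25 jig tcp [-492.1 -168.2  256.3] rotvec to go [0.    0.998 0.   ] F jig [-0.1 -0.  -1. ] w 85.8
[29.2, 5.1, -14.4] [0.0, 0.091, 0.0]
[30.4, 5.1, -11.7] [0.0, 0.091, 0.0]
[31.3, 5.1, -8.9] [0.0, 0.091, 0.0]
[32.0, 5.1, -6.0] [0.0, 0.091, 0.0]
[32.4, 5.1, -3.1] [0.0, 0.091, 0.0]
[32.6, 5.1, -0.1] [0.0, 0.091, 0.0]
[32.4, 5.1, 2.8] [0.0, 0.091, 0.0]
[32.0, 5.1, 5.8] [0.0, 0.091, 0.0]
[31.4, 5.1, 8.6] [0.0, 0.091, 0.0]
[30.5, 5.1, 11.4] [0.0, 0.091, 0.0]
[29.3, 5.1, 14.2] [0.0, 0.091, 0.0]
```

>>> arm_command --steps '[{"linear": [29,5,-14.5],"dr": [0,0.091,0]},{"linear": [30.5,5,-11.5],"dr": [0,0.091,0]},{"linear": [31,5,-9],"dr": [0,0.091,0]},{"linear": [32,5,-6],"dr": [0,0.091,0]},{"linear": [32.5,5,-3],"dr": [0,0.091,0]}]' --hand 50

```text
clock: 2.67
tool_pos: [0.3528, 0.4495, 0.2312]
tool_rot: [-0.642, 0.296, -0.296, 0.642]
ft_force: [-0.1, -0.4, 0.7]
grip_width: 0.0503
```

>>> arm_command --steps '[{"linear": [32.5,5,0],"dr": [0,0.091,0]},{"linear": [32.5,5,3],"dr": [0,0.091,0]},{"linear": [32,5,6],"dr": [0,0.091,0]},{"linear": [31.5,5,8.5],"dr": [0,0.091,0]},{"linear": [30.5,5,11.5],"dr": [0,0.091,0]}]'

```text
clock: 3.08
tool_pos: [0.459, 0.3256, 0.2063]
tool_rot: [-0.558, 0.434, -0.434, 0.559]
ft_force: [-0.7, 0.5, -0.3]
grip_width: 0.05
```

>>> arm_command --steps '[{"linear": [29.5,5,14],"dr": [0,0.088,0]},{"linear": [0,0,0],"dr": [0,0,0]}]'

```text
clock: 3.25
tool_pos: [0.482, 0.2975, 0.2004]
tool_rot: [0.539, -0.458, 0.46, -0.537]
ft_force: [-0.8, -0.0, -0.1]
grip_width: 0.0497
```

```bash
cat > look.py <<'E'
from h import *
import sys
show()
n=sys.argv[1]; d=cam(n); cv2.imwrite("pics/"+sys.argv[2],d["frame"])
E
python3 look.py wrist b_wrist.png
```

```text
t 3.25 jig tcp [-180.    17.6  200.4] rotvec to go [-0.    -0.009  0.002] F jig [-0.1 -0.8 -0.1] w 49.7
```

View pics/b_wrist.png

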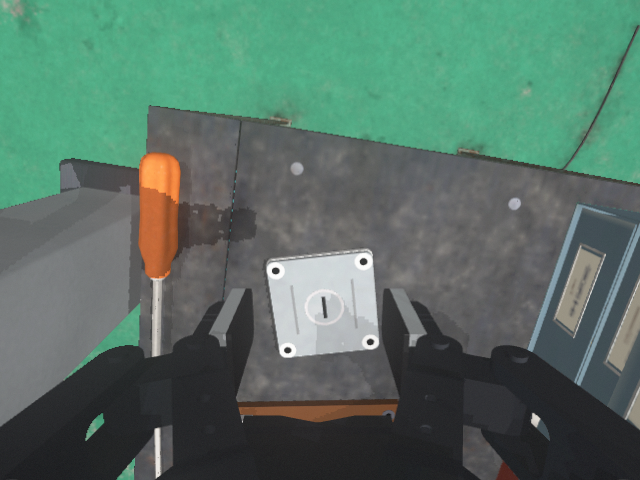

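>>> arm_command --steps '[{"linear": [-3,38,-2],"dr": [0,-0.009,0]},{"linear": [0,38,0],"dr": [0,0,0]},{"linear": [0,38,0],"dr": [0,0,0]},{"linear": [0,38,0],"dr": [0,0,0]},{"linear": [0,10,0],"dr": [0,0,0]}]'

```text
clock: 3.72
tool_pos: [0.4718, 0.3034, 0.0333]
tool_rot: [0.546, -0.455, 0.452, -0.539]
ft_force: [-0.4, -0.2, -0.7]
grip_width: 0.05
```

>>> arm_command --steps '[{"linear": [0,4,0],"dr": [0,0,0]},{"linear": [0,3,0],"dr": [0,0,0]}]'

```text
clock: 3.88
tool_pos: [0.4769, 0.3053, 0.033]
tool_rot: [-0.542, 0.454, -0.454, 0.542]
ft_force: [0.1, 0.0, 0.7]
grip_width: 0.05
```

```bash
cat > look.py <<'E'
from h import *
import sys
show()
n=sys.argv[1]; d=cam(n); f=d["frame"]
if len(sys.argv)>3:
    a=list(map(int,sys.argv[3].split(","))); f=f[a[1]:a[3],a[0]:a[2]]; s=min(800/f.shape[1],600/f.shape[0]); f=cv2.resize(f,None,fx=s,fy=s,interpolation=cv2.INTER_CUBIC)
cv2.imwrite("pics/"+sys.argv[2],f)
E
python3 look.py scene c_scene.png 150,170,450,370
```

```text
t 3.88 jig tcp [-188.6   13.9   33. ] rotvec to go [-0.    0.01 -0.  ] F jig [0.  0.1 0.7] w 50.0
```

View pics/c_scene.png

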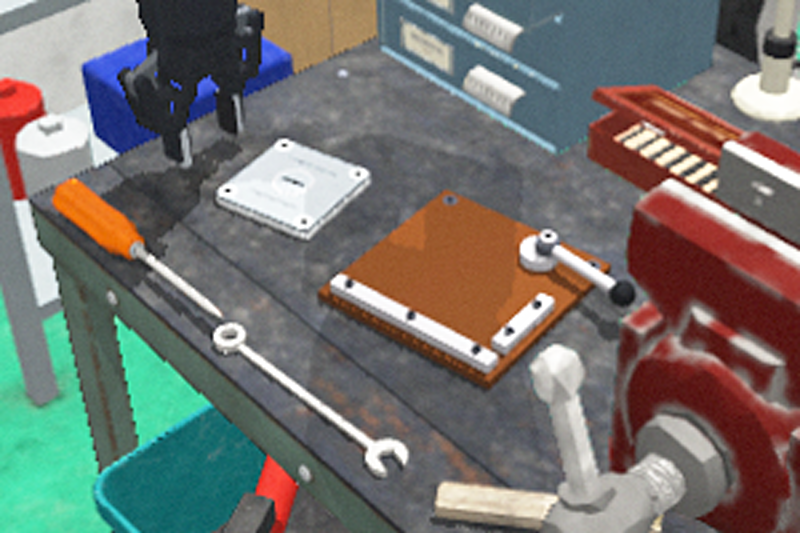

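>>> arm_command --steps '[{"linear": [0,0,0],"dr": [0,0,0]},{"linear": [0,0,0],"dr": [0,0,0]}]'

```text
clock: 4.1
tool_pos: [0.4784, 0.3055, 0.0349]
tool_rot: [-0.541, 0.453, -0.455, 0.543]
ft_force: [0.9, 1.0, -0.1]
grip_width: 0.0502
```

```bash
python3 -c "
from h import *
show();show()
d=cam('wrist');show();cv2.imwrite('pics/d_wrist.png',d['frame'])"
```

```text
t 4.1 jig tcp [-188.5   15.5   34.9] rotvec to go [-0.004  0.009 -0.001] F jig [-0.8  1.  -0.1] w 50.2
t 4.1 jig tcp [-188.5   15.5   34.9] rotvec to go [-0.004  0.009 -0.001] F jig [-0.8  1.  -0.1] w 50.2
t 4.15 jig tcp [-188.4   15.3   34.6] rotvec to go [-0.004  0.009 -0.001] F jig [-0.2  0.7  0. ] w 49.8
```

View pics/d_wrist.png

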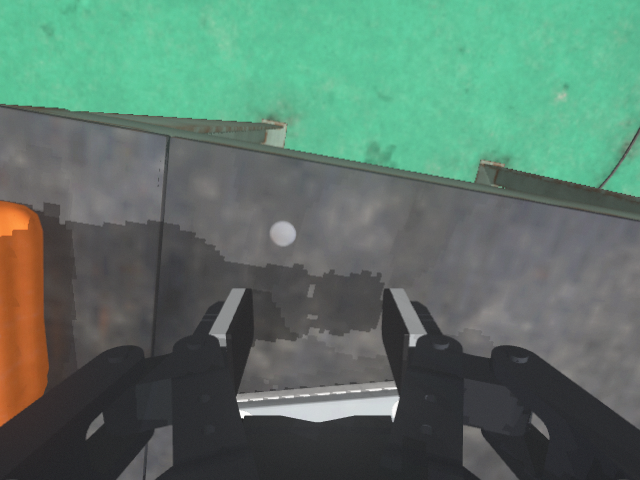

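>>> arm_command --steps '[{"linear": [0,3,0],"dr": [0,0.009,0]},{"linear": [0,2,0],"dr": [0,0,0]},{"linear": [0,0,0],"dr": [0,0,0]}]'

```text
clock: 4.4
tool_pos: [0.4766, 0.3044, 0.0272]
tool_rot: [0.54, -0.457, 0.457, -0.54]
ft_force: [-0.6, 0.8, -0.1]
grip_width: 0.0503
```

>>> arm_command --steps '[{"linear": [0,2,0],"dr": [0,0,0]},{"linear": [0,0,0],"dr": [0,0,0]}]'

```text
clock: 4.57
tool_pos: [0.4764, 0.3043, 0.0249]
tool_rot: [0.54, -0.457, 0.456, -0.54]
ft_force: [0.3, 0.6, 0.1]
grip_width: 0.0499
```

>>> arm_command --steps '[{"linear": [0,2,0],"dr": [0,0,0]},{"linear": [0,0,0],"dr": [0,0,0]}]'

```text
clock: 4.73
tool_pos: [0.4764, 0.3043, 0.0228]
tool_rot: [0.54, -0.457, 0.456, -0.54]
ft_force: [0.2, 0.4, -0.4]
grip_width: 0.05
```

>>> arm_command --steps '[{"linear": [0,2,0],"dr": [0,0,0]},{"linear": [0,0,0],"dr": [0,0,0]}]'

```text
clock: 4.9
tool_pos: [0.4769, 0.3046, 0.022]
tool_rot: [0.54, -0.457, 0.457, -0.54]
ft_force: [-2.3, -1.2, 8.0]
grip_width: 0.0497
```

>>> arm_command --steps '[{"linear": [0,2,0],"dr": [0,0,0]},{"linear": [0,0,0],"dr": [0,0,0]}]'

```text
clock: 5.07
tool_pos: [0.477, 0.3046, 0.0219]
tool_rot: [0.54, -0.457, 0.456, -0.54]
ft_force: [-10.8, -5.4, 22.9]
grip_width: 0.0497
```

```bash
python3 -c "
from h import *
print(env.nose_length)"; python3 look.py scene e_scene.png 150,150,350,300
```

```text
0.025
t 5.07 jig tcp [-187.9   13.9   21.9] rotvec to go [ 0.001 -0.     0.   ] F jig [  3.5 -11.5  22.9] w 49.7
```

View pics/e_scene.png

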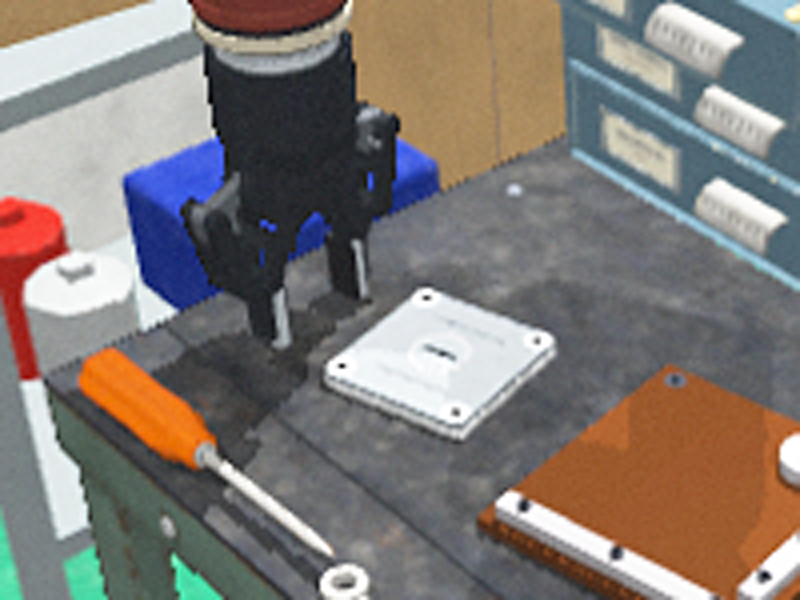

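>>> arm_command --steps '[{"linear": [0,-6,3],"dr": [0,0,0]},{"linear": [8,0,0],"dr": [0,0,0]},{"linear": [8,0,0],"dr": [0,0,0]},{"linear": [6,0,0],"dr": [0,0,0]},{"linear": [6,0,0],"dr": [0,0,0]}]'

```text
clock: 5.53
tool_pos: [0.4839, 0.2762, 0.0246]
tool_rot: [0.54, -0.457, 0.457, -0.539]
ft_force: [-0.9, 2.7, -1.1]
grip_width: 0.0497
```

>>> arm_command --steps '[{"linear": [6,0,0],"dr": [0,0,0]},{"linear": [6,0,0],"dr": [0,0,0]},{"linear": [6,0,0],"dr": [0,0,0]},{"linear": [6,0,0],"dr": [0,0,0]},{"linear": [6,0,0],"dr": [0,0,0]}]'

```text
clock: 5.95
tool_pos: [0.4892, 0.2472, 0.0252]
tool_rot: [0.54, -0.457, 0.456, -0.54]
ft_force: [-0.4, 1.5, -1.6]
grip_width: 0.05
```

```bash
python3 look.py top e_top.png 180,150,480,390
```

```text
t 5.95 jig tcp [-129.2   16.4   25.2] rotvec to go [ 0. -0. -0.] F jig [-1.6 -0.1 -1.6] w 50.0
```

View pics/e_top.png

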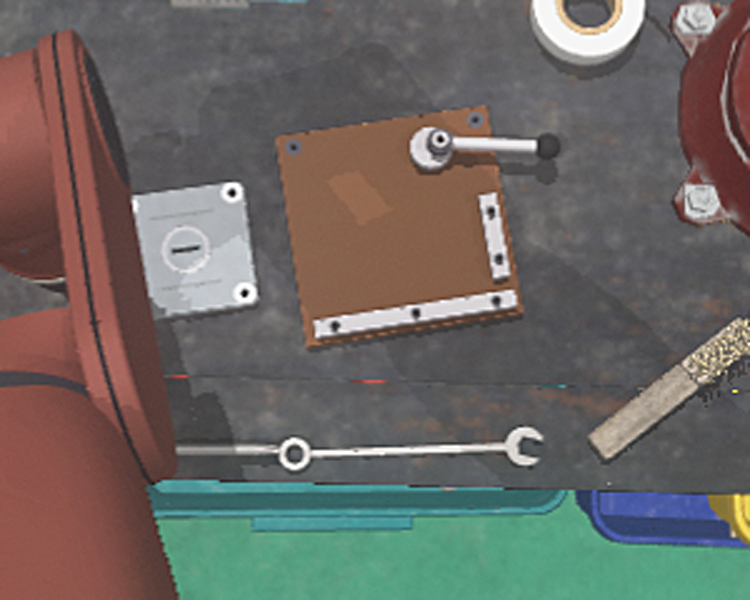

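```bash
python3 -c "
from h import *
d=cam('top'); print(tojig(atz(d,[[277.2,222.8],[283.6,271.2]],.01)).round(1))"
```

```text
[[-27.2  59.1  10. ]
 [-26.9 -28.9  10. ]]
```

>>> arm_command --steps '[{"linear": [6,0,0],"dr": [0,0,0]},{"linear": [6,0,0],"dr": [0,0,0]},{"linear": [5,0,0],"dr": [0,0,0]},{"linear": [4,0,0],"dr": [0,0,0]},{"linear": [3,0,0],"dr": [0,0,0]}]'

```text
clock: 6.47
tool_pos: [0.4934, 0.2237, 0.0254]
tool_rot: [-0.54, 0.457, -0.457, 0.54]
ft_force: [-0.5, 1.9, -0.5]
grip_width: 0.0499
```

>>> arm_command --steps '[{"linear": [2,0,0],"dr": [0,0,0]},{"linear": [1.5,0,0],"dr": [0,0,0]},{"linear": [1,0,0],"dr": [0,0,0]}]'

```text
clock: 6.72
tool_pos: [0.494, 0.2197, 0.0254]
tool_rot: [-0.54, 0.457, -0.457, 0.54]
ft_force: [-1.8, 5.1, 0.6]
grip_width: 0.0497
```

```bash
python3 look.py scene f_scene.png 150,150,350,300
```

```text
t 6.72 jig tcp [-101.4   16.6   25.4] rotvec to go [-0.    -0.001 -0.   ] F jig [-5.3 -0.9  0.6] w 49.7
```

View pics/f_scene.png

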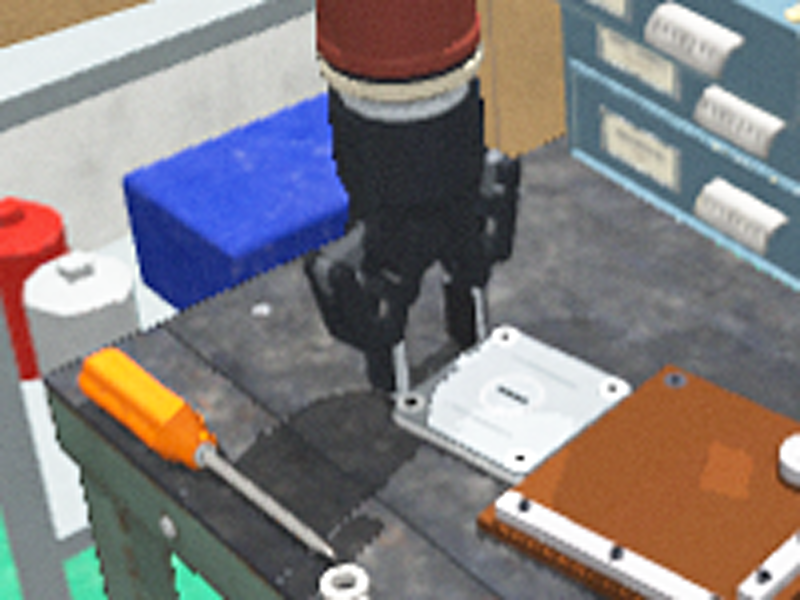

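>>> arm_command --steps '[{"linear": [1.5,0,0],"dr": [0,0,0]},{"linear": [0.5,-1.5,0],"dr": [0,0,0]},{"linear": [0.2,-1.5,0],"dr": [0,0,0]},{"linear": [0.2,-1.5,0],"dr": [0,0,0]}]'

```text
clock: 7.1
tool_pos: [0.4934, 0.2189, 0.0295]
tool_rot: [-0.54, 0.457, -0.455, 0.54]
ft_force: [-2.2, 9.5, -0.5]
grip_width: 0.0498
```

```bash
python3 look.py scene g_scene.png 190,180,350,300
```

```text
t 7.1 jig tcp [-100.7   15.8   29.5] rotvec to go [ 0.001  0.    -0.002] F jig [-9.7 -0.6 -0.5] w 49.8
```

View pics/g_scene.png

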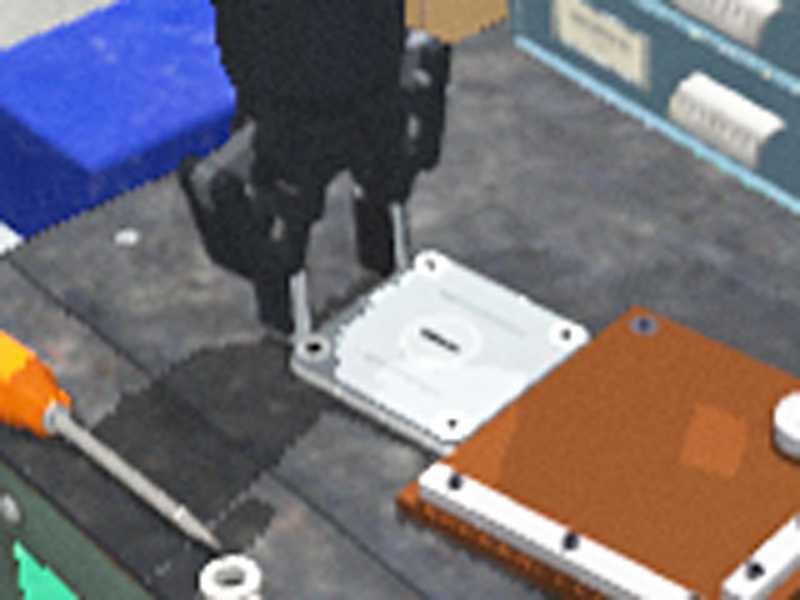

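>>> arm_command --steps '[{"linear": [0.5,-1.5,0],"dr": [0,0,0]},{"linear": [0.3,-1.5,0],"dr": [0,0,0]},{"linear": [0.3,-1.5,0],"dr": [0,0,0]},{"linear": [0.3,-1.5,0],"dr": [0,0,0]}]'

```text
clock: 7.48
tool_pos: [0.4936, 0.2183, 0.0358]
tool_rot: [-0.539, 0.458, -0.455, 0.541]
ft_force: [-3.9, 12.8, 0.3]
grip_width: 0.0504
```

```bash
python3 look.py scene h_scene.png 190,180,350,300
```

```text
t 7.48 jig tcp [-100.1   15.9   35.8] rotvec to go [ 0.001  0.    -0.004] F jig [-13.2  -1.7   0.3] w 50.4
```

View pics/h_scene.png

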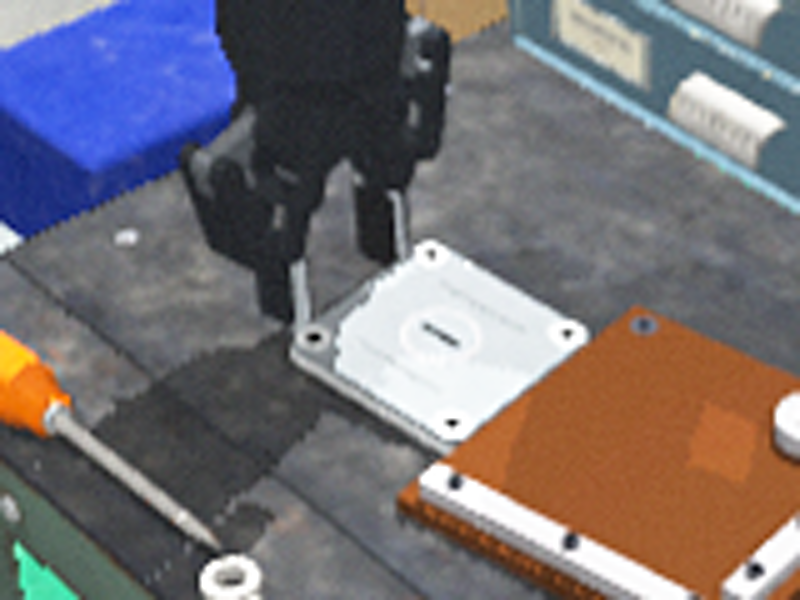

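>>> arm_command --steps '[{"linear": [0.4,-2,0],"dr": [0,0,0]},{"linear": [0.4,-2,0],"dr": [0,0,0]},{"linear": [0.4,-2,0],"dr": [0,0,0]},{"linear": [0.5,-2,0],"dr": [0,0,0]},{"linear": [0.5,-2,0],"dr": [0,0,0]}]'

```text
clock: 7.95
tool_pos: [0.494, 0.2165, 0.046]
tool_rot: [-0.539, 0.458, -0.455, 0.541]
ft_force: [-4.7, 13.8, 1.5]
grip_width: 0.0497
```

>>> arm_command --steps '[{"linear": [0.5,-2,0],"dr": [0,0,0]},{"linear": [0.5,-2,0],"dr": [0,0,0]},{"linear": [0.6,-2,0],"dr": [0,0,0]},{"linear": [0.6,-2,0],"dr": [0,0,0]},{"linear": [0.7,-2,0],"dr": [0,0,0]}]'

```text
clock: 8.37
tool_pos: [0.4946, 0.2137, 0.0563]
tool_rot: [-0.539, 0.458, -0.455, 0.541]
ft_force: [-4.6, 13.8, 4.1]
grip_width: 0.0502
```

```bash
python3 look.py scene i_scene.png 190,180,350,300
```

```text
t 8.37 jig tcp [-95.4  16.1  56.3] rotvec to go [ 0.     0.    -0.004] F jig [-14.4  -2.3   4.1] w 50.2
```

View pics/i_scene.png

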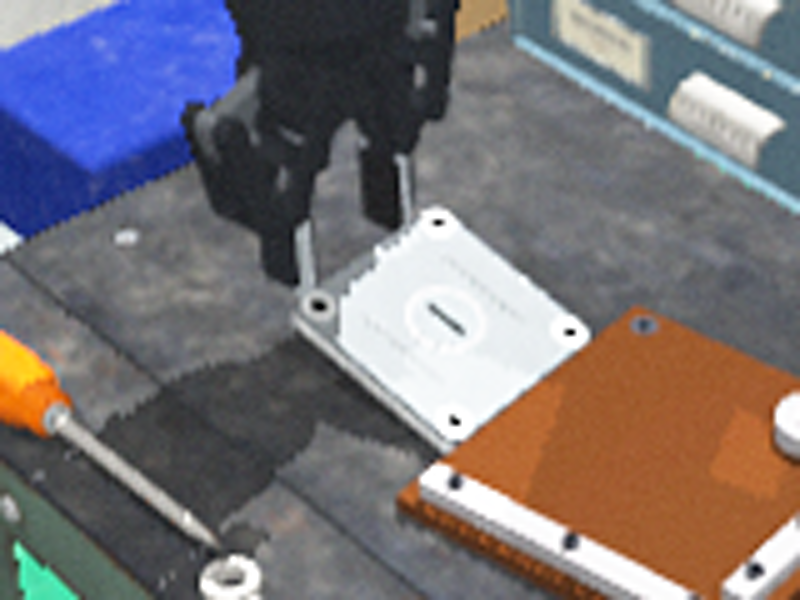

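>>> arm_command --steps '[{"linear": [1.3,-3.4,0],"dr": [0,0,0]},{"linear": [1.4,-3.4,0],"dr": [0,0,0]},{"linear": [1.6,-3.3,0],"dr": [0,0,0]},{"linear": [1.7,-3.3,0],"dr": [0,0,0]},{"linear": [1.8,-3.2,0],"dr": [0,0,0]}]'

```text
clock: 8.83
tool_pos: [0.4961, 0.206, 0.0734]
tool_rot: [-0.539, 0.458, -0.455, 0.541]
ft_force: [-5.2, 12.9, 6.0]
grip_width: 0.05
```

>>> arm_command --steps '[{"linear": [1.9,-3.1,0],"dr": [0,0,0]},{"linear": [2,-3,0],"dr": [0,0,0]},{"linear": [2.1,-2.9,0],"dr": [0,0,0]},{"linear": [2.2,-2.8,0],"dr": [0,0,0]}]'

```text
clock: 9.17
tool_pos: [0.4977, 0.1978, 0.0855]
tool_rot: [-0.539, 0.458, -0.455, 0.541]
ft_force: [-6.0, 11.6, 8.9]
grip_width: 0.0498
```

```bash
python3 look.py scene j_scene.png 190,180,350,300
```

```text
t 9.17 jig tcp [-79.2  16.5  85.5] rotvec to go [-0.     0.    -0.004] F jig [-12.5  -4.    8.9] w 49.8
```

View pics/j_scene.png

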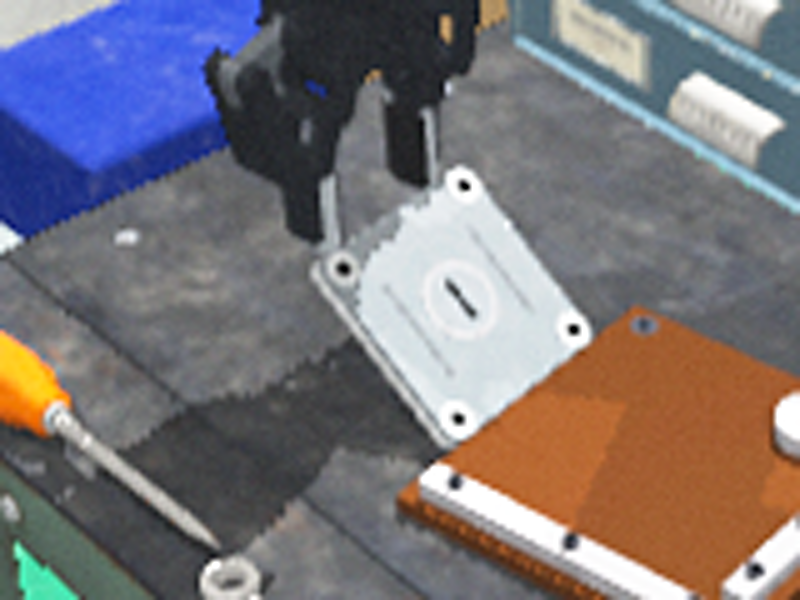

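>>> arm_command --steps '[{"linear": [2.3,-2.9,0],"dr": [0,0,0]},{"linear": [2.4,-2.8,0],"dr": [0,0,0]},{"linear": [2.5,-2.7,0],"dr": [0,0,0]},{"linear": [2.6,-2.5,0],"dr": [0,0,0]},{"linear": [2.7,-2.4,0],"dr": [0,0,0]}]'

```text
clock: 9.63
tool_pos: [0.5, 0.1849, 0.099]
tool_rot: [-0.539, 0.457, -0.456, 0.541]
ft_force: [-5.9, 9.0, 9.3]
grip_width: 0.0497
```

>>> arm_command --steps '[{"linear": [2.8,-2.3,0],"dr": [0,0,0]},{"linear": [2.9,-2.2,0],"dr": [0,0,0]},{"linear": [3,-2,0],"dr": [0,0,0]},{"linear": [3.1,-1.9,0],"dr": [0,0,0]}]'

```text
clock: 9.97
tool_pos: [0.5022, 0.173, 0.1078]
tool_rot: [-0.539, 0.457, -0.456, 0.541]
ft_force: [-5.8, 8.1, 13.0]
grip_width: 0.0501
```

```bash
python3 look.py scene k_scene.png 190,160,350,280
```

```text
t 9.97 jig tcp [-54.   16.8 107.8] rotvec to go [-0.001  0.    -0.003] F jig [-9.  -4.4 13. ] w 50.1
```

View pics/k_scene.png

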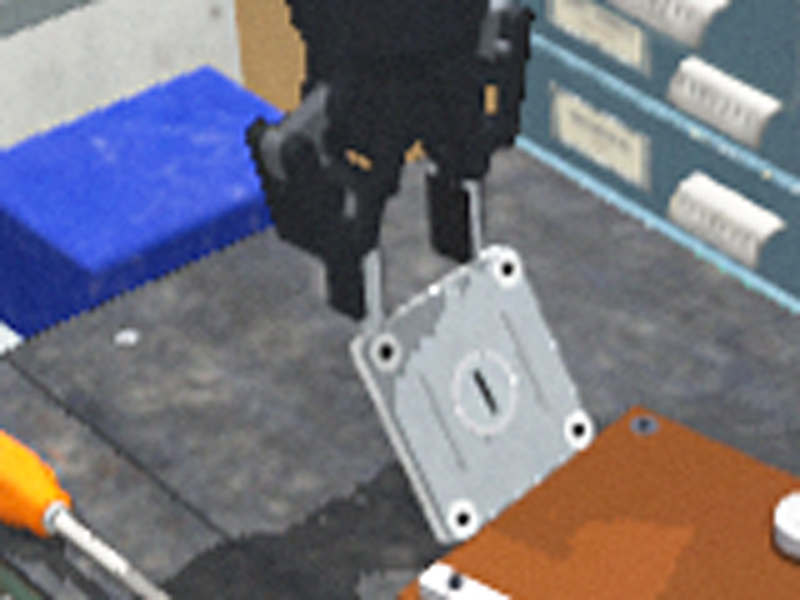

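>>> arm_command --steps '[{"linear": [3.3,-1.8,0],"dr": [0,0,0]},{"linear": [3.4,-1.6,0],"dr": [0,0,0]},{"linear": [3.5,-1.4,0],"dr": [0,0,0]},{"linear": [3.5,-1.2,0],"dr": [0,0,0]}]'

```text
clock: 10.35
tool_pos: [0.5047, 0.1594, 0.1146]
tool_rot: [-0.539, 0.457, -0.456, 0.541]
ft_force: [-9.3, 8.0, 20.4]
grip_width: 0.0504
```

```bash
python3 look.py scene l_scene.png 190,160,350,280
```

```text
t 10.35 jig tcp [-40.1  17.  114.6] rotvec to go [-0.001  0.    -0.003] F jig [-9.5 -7.9 20.4] w 50.4
```

View pics/l_scene.png

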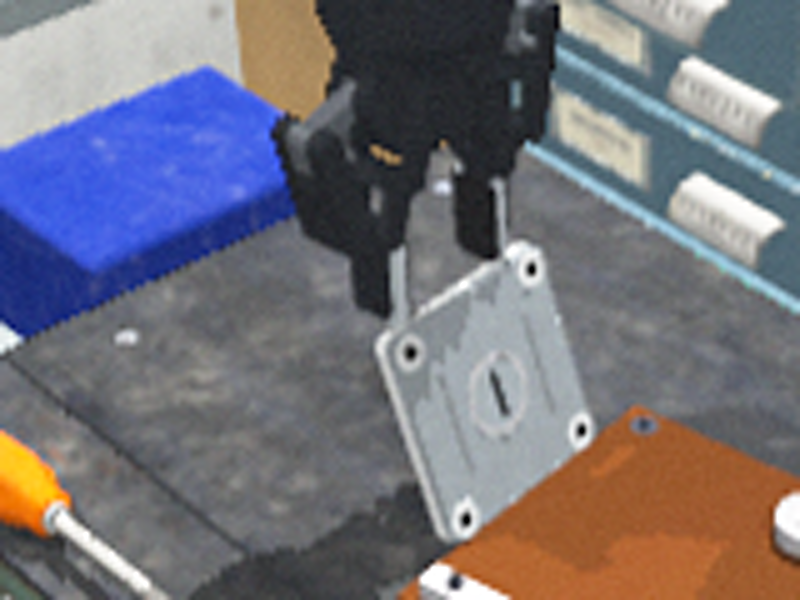

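>>> arm_command --steps '[{"linear": [3.5,-2,0],"dr": [0,0,0]},{"linear": [3.6,-1.8,0],"dr": [0,0,0]},{"linear": [3.6,-1.5,0],"dr": [0,0,0]}]'

```text
clock: 10.65
tool_pos: [0.5065, 0.1476, 0.119]
tool_rot: [-0.54, 0.456, -0.456, 0.54]
ft_force: [-3.5, 2.1, 8.7]
grip_width: 0.05
```

```bash
python3 look.py scene m_scene.png 190,160,350,280
```

```text
t 10.65 jig tcp [-28.2  16.9 119. ] rotvec to go [-0.001  0.001 -0.   ] F jig [-2.7 -3.1  8.7] w 50.0
```

View pics/m_scene.png

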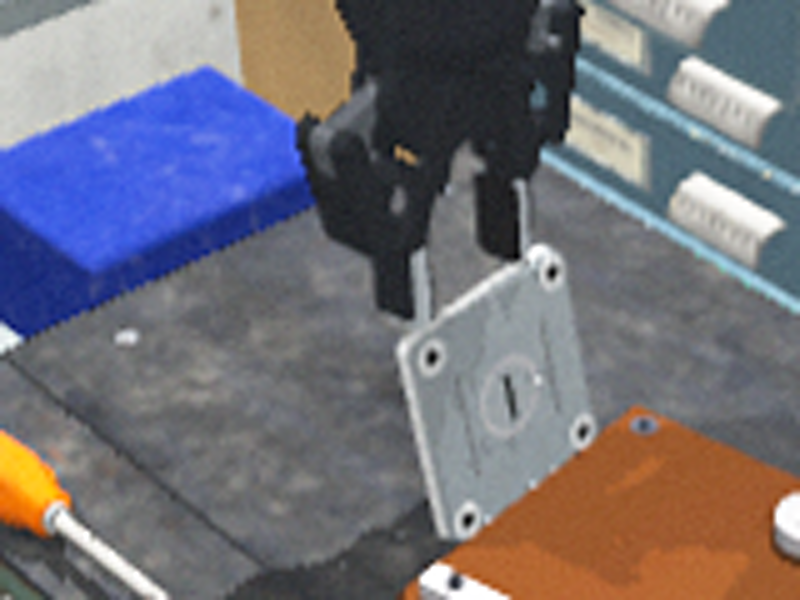

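>>> arm_command --steps '[{"linear": [3.6,-0.7,0],"dr": [0,0,0]},{"linear": [3.6,-0.6,0],"dr": [0,0,0]},{"linear": [3.6,-0.4,0],"dr": [0,0,0]}]'

```text
clock: 10.95
tool_pos: [0.5085, 0.1367, 0.121]
tool_rot: [-0.54, 0.456, -0.457, 0.54]
ft_force: [-6.1, 1.9, 14.8]
grip_width: 0.0498
```

```bash
python3 look.py scene n_scene.png 190,160,350,280
```

```text
t 10.95 jig tcp [-17.1  17.  121. ] rotvec to go [-0.001  0.     0.   ] F jig [-2.9 -5.7 14.8] w 49.8
```

View pics/n_scene.png

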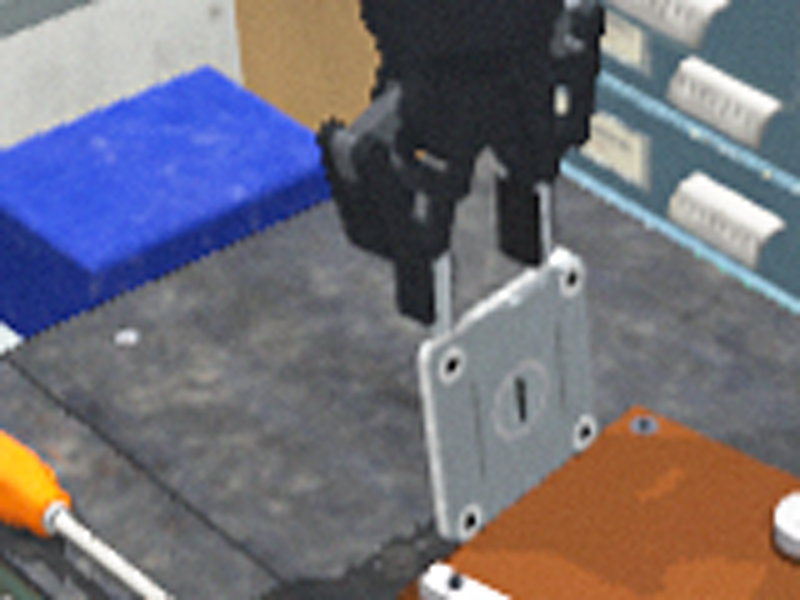

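>>> arm_command --steps '[{"linear": [3.6,-0.4,0],"dr": [0,0,0]},{"linear": [3.6,-0.2,0],"dr": [0,0,0]},{"linear": [3.6,0,0],"dr": [0,0,0]}]'

```text
clock: 11.25
tool_pos: [0.5105, 0.1256, 0.1219]
tool_rot: [-0.54, 0.456, -0.457, 0.54]
ft_force: [-5.4, -0.5, 16.4]
grip_width: 0.05
```

```bash
python3 look.py scene o_scene.png 190,160,350,280
```

```text
t 11.25 jig tcp [ -5.8  17.1 121.9] rotvec to go [-0.001  0.001  0.001] F jig [-0.4 -5.4 16.4] w 50.0
```

View pics/o_scene.png

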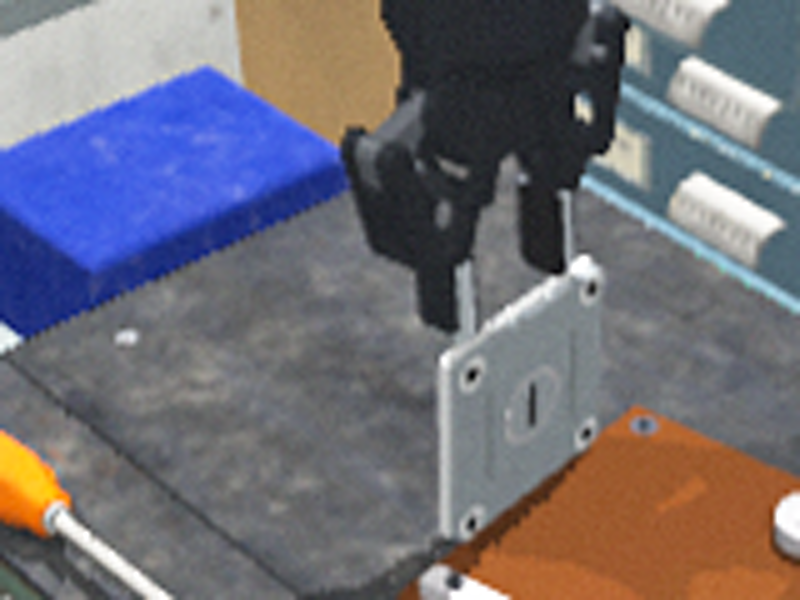

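>>> arm_command --steps '[{"linear": [3.6,0.1,0],"dr": [0,0,0]},{"linear": [3.6,0.3,0],"dr": [0,0,0]},{"linear": [3.6,0.3,0],"dr": [0,0,0]},{"linear": [3.6,0.3,0],"dr": [0,0,0]}]'

```text
clock: 11.63
tool_pos: [0.5133, 0.1107, 0.1211]
tool_rot: [0.54, -0.455, 0.457, -0.54]
ft_force: [-5.5, -2.8, 15.4]
grip_width: 0.0502
```

```bash
python3 look.py scene p_scene.png 190,160,350,280
```

```text
t 11.63 jig tcp [  9.3  17.4 121.1] rotvec to go [-0.002  0.     0.002] F jig [ 1.8 -5.9 15.4] w 50.2
```

View pics/p_scene.png

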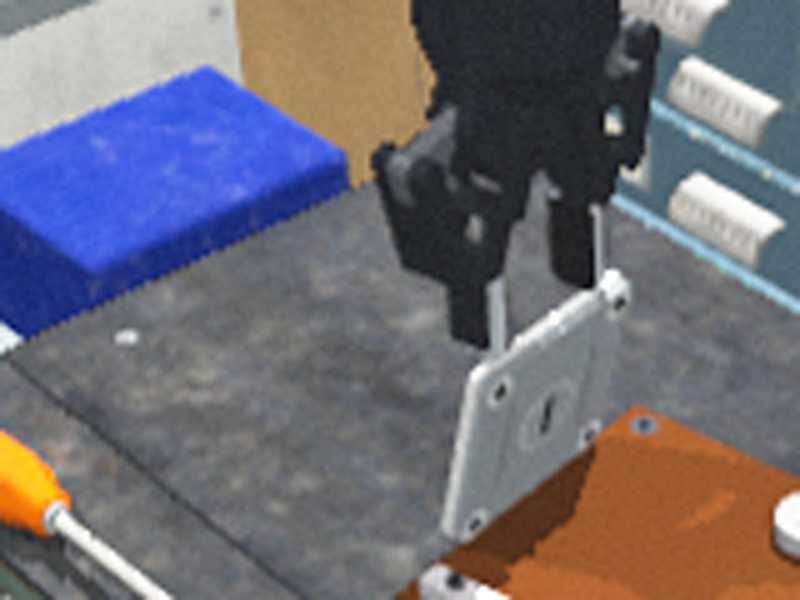

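>>> arm_command --steps '[{"linear": [3.6,0.3,0],"dr": [0,0,0]},{"linear": [3.6,0.3,0],"dr": [0,0,0]},{"linear": [3,-3,0],"dr": [0,0,0]},{"linear": [0,-15,0],"dr": [0,0,0]},{"linear": [-10,-15,0],"dr": [0,0,0]}]'

```text
clock: 12.1
tool_pos: [0.5116, 0.1099, 0.1503]
tool_rot: [0.541, -0.457, 0.457, -0.539]
ft_force: [-0.5, 0.4, 1.1]
grip_width: 0.0497
```

```bash
python3 look.py scene q_scene.png 190,160,350,280
```

```text
t 12.1 jig tcp [  9.8  15.6 150.3] rotvec to go [ 0.003 -0.002  0.001] F jig [-0.5 -0.5  1.1] w 49.7
```

View pics/q_scene.png

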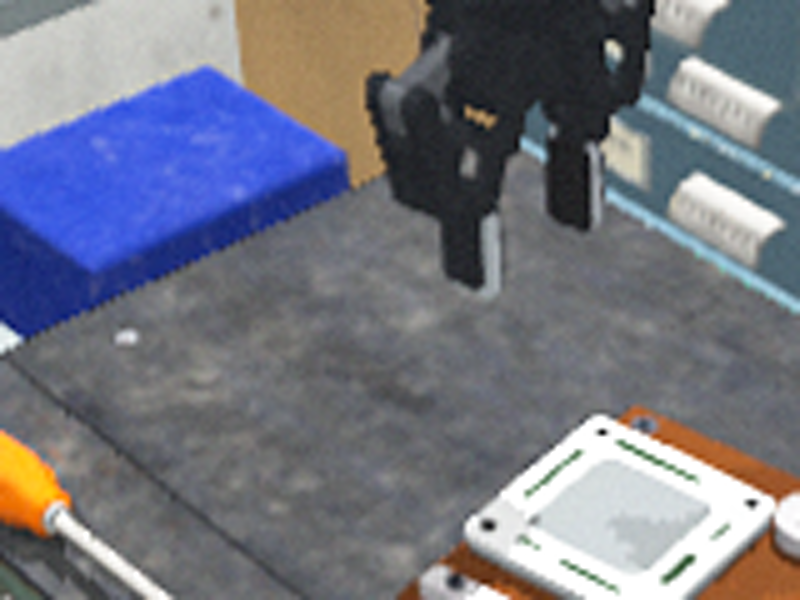

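Flipped, gasket face up. Now move the arm back clear and measure the cover on the board.

>>> arm_command --steps '[{"linear": [-25,0,0],"dr": [0,0,0]},{"linear": [-25,0,0],"dr": [0,0,0]},{"linear": [0,0,0],"dr": [0,0,0]}]'

```text
clock: 12.4
tool_pos: [0.5032, 0.1634, 0.1506]
tool_rot: [-0.54, 0.456, -0.456, 0.541]
ft_force: [-0.4, 0.5, 0.6]
grip_width: 0.0498
```

```bash
cat > meas.py <<'E'
from h import *
import sys
show()
d=cam("top"); f=d["frame"].copy()
for m in env.silhouettes(d,"cover")[:2]:
    c=max(cv2.findContours(m["mask"].astype(np.uint8),0,2)[0],key=len)
    P=tojig(atz(d,c.reshape(-1,2).astype(float),.0165))[:,:2]
    rc=cv2.minAreaRect(P.astype(np.float32)); print("sil",m["conf"],m["bbox"],"jig rect",np.round(rc[0],1),np.round(rc[1],1),rc[2]); print(cv2.boxPoints(rc).round(1).tolist())
print("ball",[ (tojig(atz(d,[a["xy"]],.026))[0][:2].round(1),round(a["conf"],2)) for a in env.place_of(d,"cam_ball")[:2]])
print("corners",[ (tojig(atz(d,[a["xy"]],.013))[0][:2].round(1).tolist(),round(a["conf"],2)) for a in env.place_of(d,"corner_1")[:5]])
f=f[150:390,180:480]; cv2.imwrite("pics/"+sys.argv[1],cv2.resize(f,(750,600),interpolation=cv2.INTER_CUBIC))
E
python3 meas.py r_top.png
```

```text
t 12.4 jig tcp [-44.3  16.2 150.6] rotvec to go [ 0.     0.002 -0.001] F jig [-0.6 -0.3  0.6] w 49.8
sil 0.84 [295.1, 210.2, 351.4, 269.6] jig rect [49.3 18.2] [93.3 92.6] 0.5507602095603943
[[2.200000047683716, 64.0999984741211], [3.0999999046325684, -28.600000381469727], [96.4000015258789, -27.700000762939453], [95.5, 65.0]]
ball [(array([184.6,  53.7]), 0.88)]
corners [([6.1, -25.6], 0.92), ([99.8, -23.8], 0.91), ([2.3, 62.2], 0.73), ([91.6, 63.6], 0.71)]
```

View pics/r_top.png

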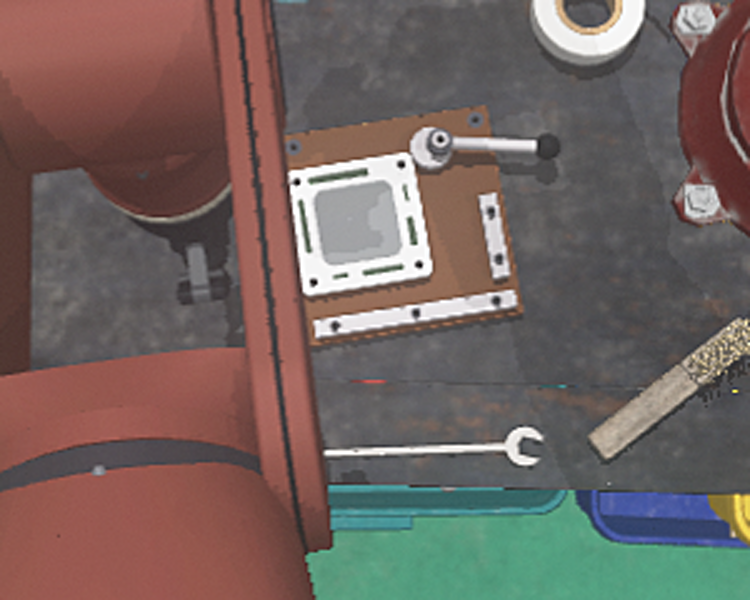

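>>> arm_command --steps '[{"linear": [24,5,20],"dr": [0,0,0]},{"linear": [24,10,20],"dr": [0,0,0]},{"linear": [24,10,20],"dr": [0,0,0]},{"linear": [20,15,20],"dr": [0,0,0]},{"linear": [0,20,1],"dr": [0,0,0]}]' --hand 0

```text
clock: 13.02
tool_pos: [0.6044, 0.0788, 0.0923]
tool_rot: [-0.538, 0.455, -0.46, 0.54]
ft_force: [0.6, 0.0, 0.4]
grip_width: -0.0
```

>>> arm_command --steps '[{"linear": [0,20,0],"dr": [0,0,0]},{"linear": [0,18,0],"dr": [0,0,0]},{"linear": [0,10,0],"dr": [0,0,0]},{"linear": [0,0,0],"dr": [0,0,0]}]'

```text
clock: 13.35
tool_pos: [0.5968, 0.0824, 0.0397]
tool_rot: [0.541, -0.458, 0.455, -0.538]
ft_force: [-0.9, 1.3, 0.1]
grip_width: -0.0001
```

```bash
python3 look.py scene s_scene.png 190,160,390,310
```

```text
t 13.35 jig tcp [51.1 95.  39.7] rotvec to go [ 0.006 -0.001 -0.001] F jig [-1.5 -0.7  0.1] w -0.1
```

View pics/s_scene.png

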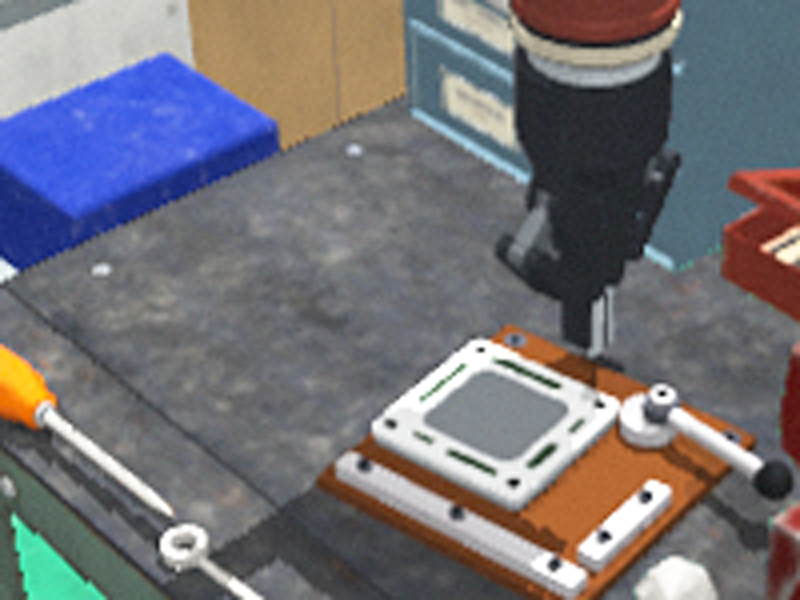

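>>> arm_command --steps '[{"linear": [-2,2.5,0],"dr": [0,0,0]},{"linear": [0,0,-6],"dr": [0,0,0]},{"linear": [0,0,-5],"dr": [0,0,0]},{"linear": [0,0,-4],"dr": [0,0,0]}]'

```text
clock: 13.73
tool_pos: [0.5838, 0.083, 0.0413]
tool_rot: [-0.54, 0.456, -0.457, 0.54]
ft_force: [-0.2, -0.7, -0.1]
grip_width: 0.0002
```

>>> arm_command --steps '[{"linear": [0,0,-4],"dr": [0,0,0]},{"linear": [0,0,-4],"dr": [0,0,0]},{"linear": [0,0,-4],"dr": [0,0,0]},{"linear": [0,0,0],"dr": [0,0,0]}]'

```text
clock: 14.07
tool_pos: [0.5716, 0.0809, 0.0406]
tool_rot: [-0.54, 0.457, -0.457, 0.54]
ft_force: [0.0, -0.5, -0.1]
grip_width: -0.0002
```

```bash
python3 look.py scene t_scene.png 190,160,390,310
```

```text
t 14.07 jig tcp [48.4 69.9 40.6] rotvec to go [-0. -0.  0.] F jig [ 0.5 -0.1 -0.1] w -0.2
```

View pics/t_scene.png

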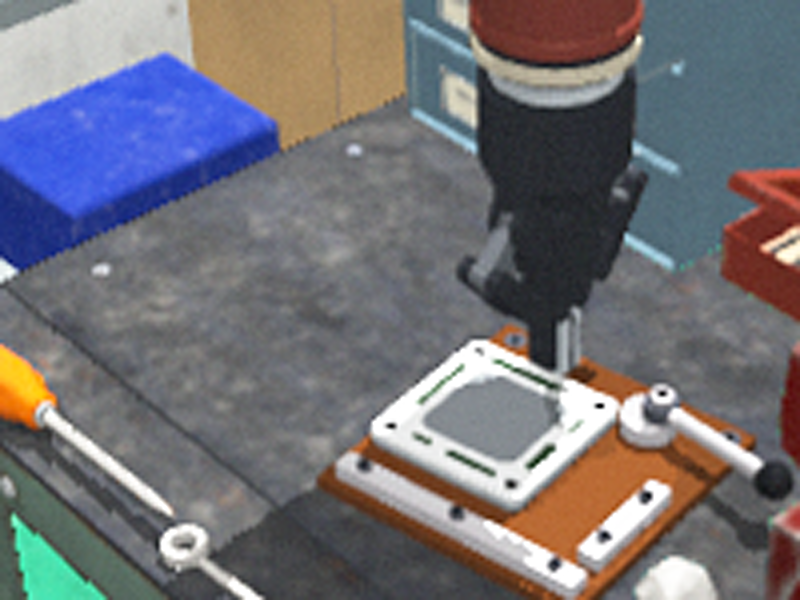

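>>> arm_command --steps '[{"linear": [0,0,5],"dr": [0,0,0]},{"linear": [0,4,3],"dr": [0,0,0]},{"linear": [0,0.5,0],"dr": [0,0,0]},{"linear": [0,0,0],"dr": [0,0,0]}]'

```text
clock: 14.45
tool_pos: [0.5801, 0.0823, 0.0353]
tool_rot: [0.54, -0.457, 0.456, -0.54]
ft_force: [-0.3, -0.4, -0.1]
grip_width: -0.0001
```

>>> arm_command --steps '[{"linear": [0,0,-4],"dr": [0,0,0]},{"linear": [0,0,-4],"dr": [0,0,0]},{"linear": [0,0,-4],"dr": [0,0,0]},{"linear": [0,0,-3],"dr": [0,0,0]}]'

```text
clock: 14.78
tool_pos: [0.5648, 0.0797, 0.0359]
tool_rot: [-0.54, 0.457, -0.457, 0.54]
ft_force: [1.0, 0.5, -0.3]
grip_width: 0.0
```

```bash
python3 look.py scene u_scene.png 190,160,390,310; python3 meas.py u_top.png
```

```text
t 14.78 jig tcp [48.4 63.  35.9] rotvec to go [-0. -0. -0.] F jig [-0.3  1.1 -0.3] w 0.0
t 14.83 jig tcp [48.4 62.5 35.8] rotvec to go [ 0.001 -0.    -0.   ] F jig [0.3 1.  0.5] w -0.1
sil 0.67 [289.1, 195.5, 405.1, 280.0] jig rect [165.5   2.5] [138.4  51.7] 81.709228515625
[[129.89999389648438, -62.20000076293945], [181.10000610351562, -69.69999694824219], [201.10000610351562, 67.30000305175781], [149.89999389648438, 74.69999694824219]]
ball [(array([189.7,  52.1]), 0.61)]
corners []
```

View pics/u_scene.png

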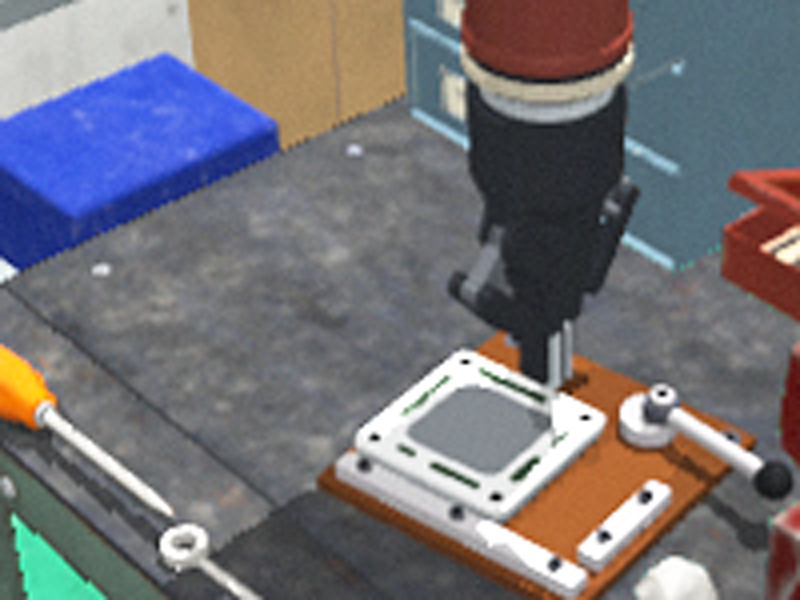

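>>> arm_command --steps '[{"linear": [0,0,-3],"dr": [0,0,0]},{"linear": [0,0,-3],"dr": [0,0,0]},{"linear": [0,0,-2],"dr": [0,0,0]},{"linear": [0,0,0],"dr": [0,0,0]}]'

```text
clock: 15.37
tool_pos: [0.5576, 0.0785, 0.0365]
tool_rot: [-0.54, 0.456, -0.457, 0.54]
ft_force: [0.2, 0.8, 3.7]
grip_width: -0.0
```

>>> arm_command --steps '[{"linear": [0,0,-2],"dr": [0,0,0]},{"linear": [0,0,-1],"dr": [0,0,0]},{"linear": [0,0,0],"dr": [0,0,0]}]'

```text
clock: 15.62
tool_pos: [0.5551, 0.0779, 0.0365]
tool_rot: [-0.54, 0.456, -0.457, 0.54]
ft_force: [2.7, 1.3, 3.9]
grip_width: 0.0003
```

```bash
python3 look.py scene v_scene.png 190,160,390,310
```

```text
t 15.62 jig tcp [48.6 53.1 36.5] rotvec to go [-0.002 -0.     0.   ] F jig [-0.9  2.9  3.9] w 0.3
```

View pics/v_scene.png

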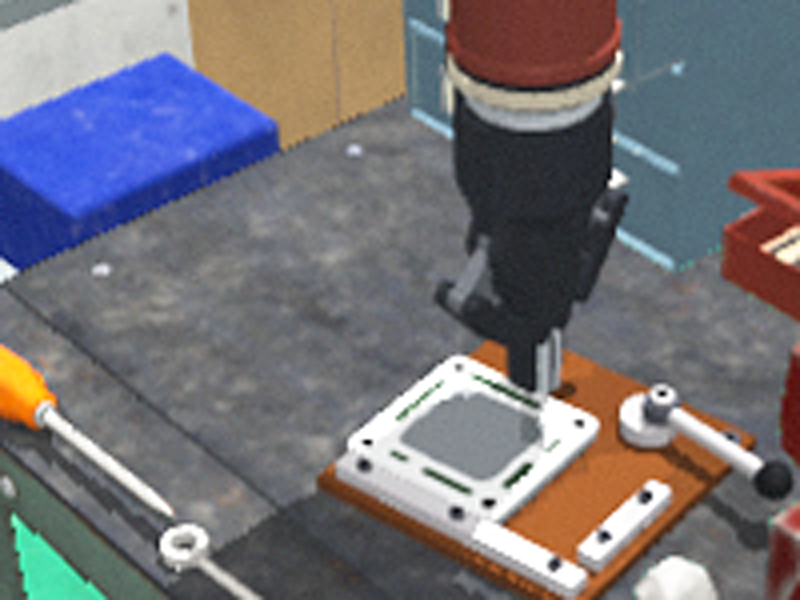

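>>> arm_command --steps '[{"linear": [0,-2,0],"dr": [0,0,0]},{"linear": [0,0,-1.5],"dr": [0,0,0]},{"linear": [0,0,-1.5],"dr": [0,0,0]},{"linear": [0,0,0],"dr": [0,0,0]}]'

```text
clock: 16.0
tool_pos: [0.554, 0.0772, 0.0388]
tool_rot: [-0.539, 0.455, -0.458, 0.541]
ft_force: [9.1, 0.1, -1.0]
grip_width: -0.0
```

```bash
python3 look.py scene w_scene.png 240,200,390,312
```

```text
t 16.0 jig tcp [49.1 51.9 38.8] rotvec to go [-0.006 -0.     0.001] F jig [ 1.4  9.  -1. ] w -0.0
```

View pics/w_scene.png

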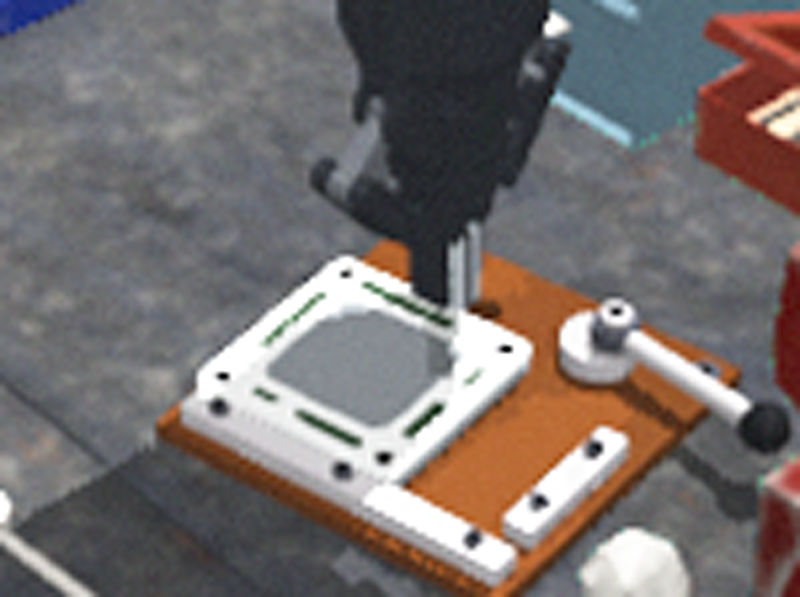

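>>> arm_command --steps '[{"linear": [0,0,8],"dr": [0,0,0]},{"linear": [0,-25,5],"dr": [0,0,0]},{"linear": [-10,-25,-10],"dr": [0,0,0]},{"linear": [-25,-5,-20],"dr": [0,0,0]},{"linear": [-30,0,-20],"dr": [0,0,0]}]'

```text
clock: 16.47
tool_pos: [0.505, 0.135, 0.0946]
tool_rot: [-0.539, 0.457, -0.458, 0.54]
ft_force: [-0.6, 0.4, -0.9]
grip_width: 0.0002
```

>>> arm_command --steps '[{"linear": [-8,5,-15],"dr": [0,0,0]},{"linear": [0,25,0],"dr": [0,0,0]},{"linear": [0,20,0],"dr": [0,0,0]},{"linear": [0,5,0],"dr": [0,0,0]},{"linear": [0,0,0],"dr": [0,0,0]}]'

```text
clock: 16.88
tool_pos: [0.4853, 0.1405, 0.0355]
tool_rot: [0.542, -0.458, 0.455, -0.538]
ft_force: [-0.6, 0.5, -0.6]
grip_width: -0.0001
```

```bash
python3 meas.py x_top.png
```

```text
t 16.88 jig tcp [-24.8  -5.3  35.5] rotvec to go [ 0.007 -0.    -0.   ] F jig [-0.6 -0.5 -0.6] w -0.1
sil 0.82 [318.4, 219.5, 355.1, 275.3] jig rect [63.9 -0. ] [61.5 90.3] 0.7376049757003784
[[32.599998474121094, 44.70000076293945], [33.79999923706055, -45.599998474121094], [95.19999694824219, -44.79999923706055], [94.0999984741211, 45.5]]
ball [(array([189.4,  51.6]), 0.68), (array([224., 148.]), 0.56)]
corners [([94.8, -41.3], 0.93), ([96.8, 43.1], 0.72)]
```

View pics/x_top.png

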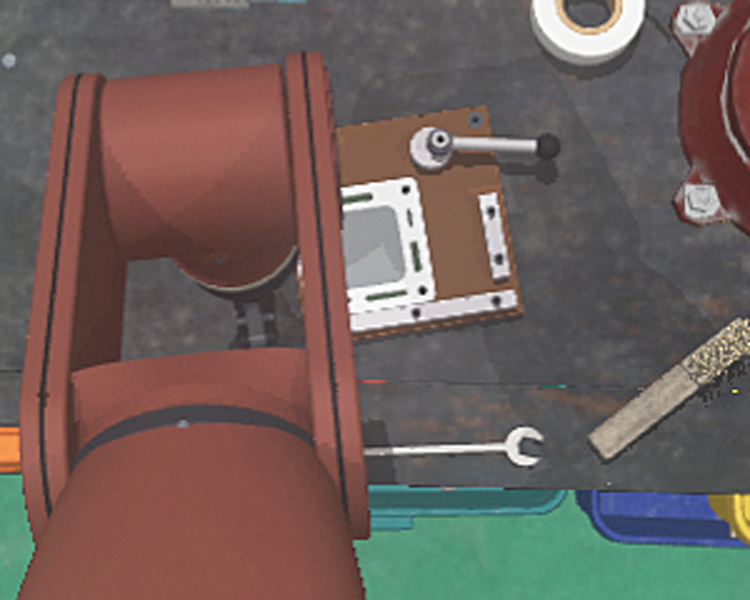

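>>> arm_command --steps '[{"linear": [6,0,3],"dr": [0,0,0]},{"linear": [6,0,2],"dr": [0,0,0]},{"linear": [5,0,0],"dr": [0,0,0]},{"linear": [5,0,0],"dr": [0,0,0]},{"linear": [5,0,0],"dr": [0,0,0]}]'

```text
clock: 17.5
tool_pos: [0.4985, 0.115, 0.0386]
tool_rot: [-0.539, 0.457, -0.457, 0.541]
ft_force: [1.7, 5.4, 2.4]
grip_width: -0.0003
```

>>> arm_command --steps '[{"linear": [5,0,0],"dr": [0,0,0]},{"linear": [5,0,0],"dr": [0,0,0]},{"linear": [5,0,0],"dr": [0,0,0]},{"linear": [5,0,0],"dr": [0,0,0]},{"linear": [0,0,0],"dr": [0,0,0]}]'

```text
clock: 17.92
tool_pos: [0.5017, 0.0946, 0.0385]
tool_rot: [-0.539, 0.456, -0.457, 0.54]
ft_force: [0.7, 1.4, -0.0]
grip_width: -0.0003
```

```bash
python3 look.py scene y_scene.png 240,200,390,312
```

```text
t 17.92 jig tcp [23.2  3.3 38.5] rotvec to go [-0.002 -0.001  0.   ] F jig [-1.2  1.  -0. ] w -0.3
```

View pics/y_scene.png

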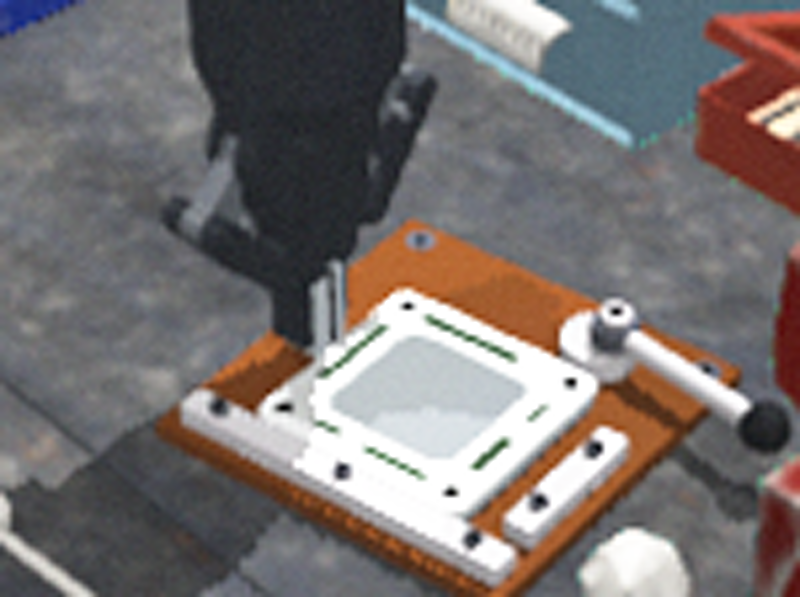

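>>> arm_command --steps '[{"linear": [4,0,0],"dr": [0,0,0]},{"linear": [3,0,0],"dr": [0,0,0]},{"linear": [2,0,0],"dr": [0,0,0]},{"linear": [1.5,0,0],"dr": [0,0,0]},{"linear": [0,0,0],"dr": [0,0,0]}]'

```text
clock: 18.38
tool_pos: [0.5026, 0.0847, 0.038]
tool_rot: [-0.54, 0.457, -0.457, 0.54]
ft_force: [0.9, 2.4, 2.4]
grip_width: -0.0001
```

>>> arm_command --steps '[{"linear": [1.5,0,0],"dr": [0,0,0]},{"linear": [1.5,0,0],"dr": [0,0,0]},{"linear": [0,0,0],"dr": [0,0,0]}]'

```text
clock: 18.63
tool_pos: [0.5031, 0.0819, 0.0379]
tool_rot: [-0.54, 0.457, -0.457, 0.54]
ft_force: [1.4, 3.4, 1.9]
grip_width: 0.0001
```

```bash
python3 look.py scene z_scene.png 240,200,390,312;python3 meas.py z_top.png
```

```text
t 18.63 jig tcp [36.1  2.5 37.9] rotvec to go [-0. -0.  0.] F jig [-3.1  2.   1.9] w 0.1
t 18.68 jig tcp [36.1  2.6 37.9] rotvec to go [-0. -0.  0.] F jig [-3.3  1.5  2.6] w 0.2
sil 0.83 [327.1, 240.6, 379.0, 275.8] jig rect [ 69.1 -16. ] [59.9 38.3] 83.42379760742188
[[46.70000076293945, -43.599998474121094], [84.69999694824219, -47.900001525878906], [91.5999984741211, 11.600000381469727], [53.5, 16.0]]
ball [(array([134.2, -47.2]), 0.73), (array([184.2,  48.4]), 0.6)]
corners [([46.7, -50.7], 0.89), ([135.1, -42.0], 0.65), ([93.8, -2.5], 0.31)]
```

View pics/z_scene.png

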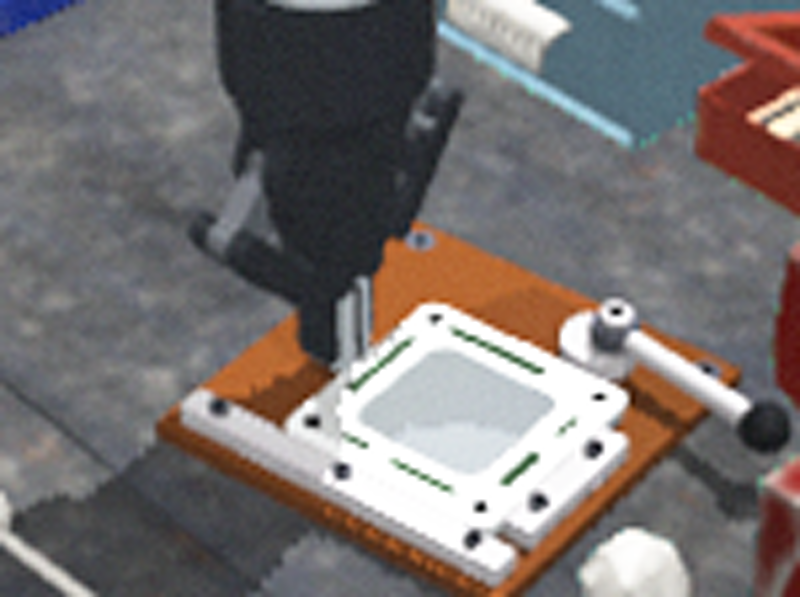

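>>> arm_command --steps '[{"linear": [1,0,0],"dr": [0,0,0]},{"linear": [1,0,0],"dr": [0,0,0]},{"linear": [0,0,0],"dr": [0,0,0]}]'

```text
clock: 19.13
tool_pos: [0.5031, 0.0814, 0.0379]
tool_rot: [-0.539, 0.457, -0.456, 0.54]
ft_force: [-0.1, 10.8, 2.3]
grip_width: 0.0001
```

>>> arm_command --steps '[{"linear": [1,0,0],"dr": [0,0,0]},{"linear": [0.5,0,0],"dr": [0,0,0]},{"linear": [0,0,0],"dr": [0,0,0]}]'

```text
clock: 19.38
tool_pos: [0.5031, 0.0812, 0.0379]
tool_rot: [-0.539, 0.458, -0.456, 0.541]
ft_force: [0.0, 16.5, 2.3]
grip_width: -0.0
```

```bash
python3 look.py scene za_scene.png 240,200,390,312
```

```text
t 19.38 jig tcp [36.7  2.4 37.9] rotvec to go [-0.    -0.001 -0.005] F jig [-16.3   2.8   2.3] w -0.0
```

View pics/za_scene.png

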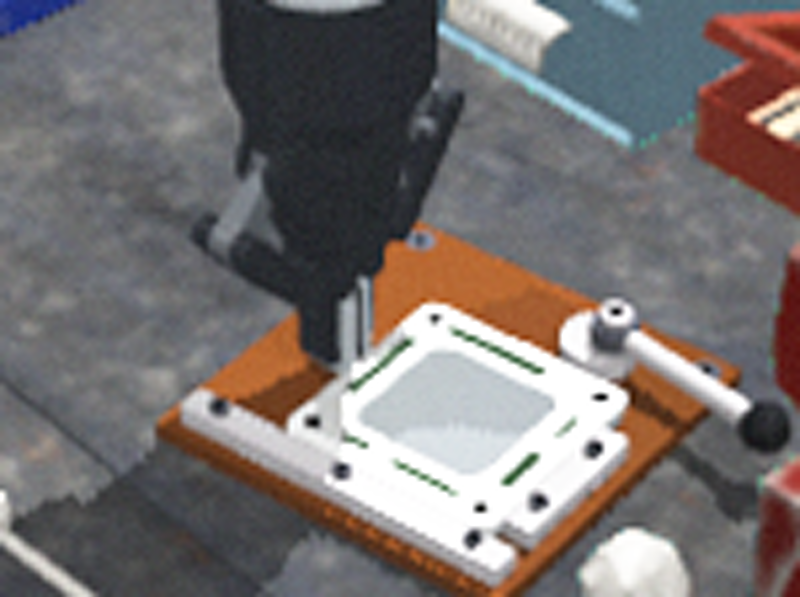

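>>> arm_command --steps '[{"linear": [-5,0,0],"dr": [0,0,0]},{"linear": [-10,-10,0],"dr": [0,0,0]},{"linear": [-25,-35,0],"dr": [0,0,0]},{"linear": [-35,-35,0],"dr": [0,0,0]},{"linear": [-35,0,0],"dr": [0,0,0]}]'

```text
clock: 19.85
tool_pos: [0.4901, 0.1814, 0.1178]
tool_rot: [-0.537, 0.455, -0.46, 0.542]
ft_force: [1.7, -0.2, 0.3]
grip_width: -0.0001
```

```bash
python3 meas.py zb_top.png; python3 look.py scene zb_scene.png 240,200,390,312
cat > cloud.py <<'E'
from h import *
d=cam("top"); v,u=np.mgrid[0:480:1,0:640:1]; uv=np.c_[u.ravel(),v.ravel()]
P=tojig(byrange(d,uv)); ok=d["range_z"].ravel()>0
g={}
for x in range(120,300,20):
    row=[]
    for y in range(-80,180,20):
        s=ok&(P[:,0]>=x)&(P[:,0]<x+20)&(P[:,1]>=y)&(P[:,1]<y+20)
        row.append(int(P[s,2].max()) if s.any() else -1)
    print(x,row)
E
python3 cloud.py
```

```text
t 19.85 jig tcp [-64.3   6.3 117.8] rotvec to go [-0.009 -0.003  0.001] F jig [0.5 1.6 0.3] w -0.1
sil 0.87 [319.3, 219.8, 377.7, 272.9] jig rect [90.5  0.3] [92.4 90.5] 0.971152126789093
[[43.5, 44.79999923706055], [45.099998474121094, -45.70000076293945], [137.5, -44.099998474121094], [136.0, 46.29999923706055]]
ball [(array([188. ,  49.4]), 0.96)]
corners [([137.0, 48.4], 0.81), ([48.2, 47.9], 0.72), ([45.7, -47.9], 0.7), ([139.4, -40.3], 0.59)]
t 20.05 jig tcp [-64.8   1.9 111.5] rotvec to go [0.    0.002 0.001] F jig [ 0.5 -0.4  0.3] w 0.1
120 [10, 23, 22, 22, 22, 22, 29, 32, 11, 4, 4, 5, 4]
140 [9, 20, 22, 21, 23, 18, 33, 31, 11, 5, 4, 5, 4]
160 [4, 3, 5, 4, 4, 5, 32, 26, 5, 3, 5, 4, 4]
180 [3, 3, 4, 4, 4, 3, 37, 30, 4, 3, 23, 26, 38]
200 [4, 3, 3, 3, 4, 6, 3, 3, 4, 24, 28, 27, 27]
220 [4, 3, 4, 5, 4, 5, 4, 3, 3, 28, 27, 21, 27]
240 [4, 4, 5, 3, 3, 5, 3, 4, 3, 27, 28, 26, 27]
260 [5, 4, 5, 20, 14, 5, 6, 5, 3, 4, 26, 27, 27]
280 [3, 4, 5, 32, 31, 24, 23, 19, 17, 5, 20, 12, 4]
```

View pics/zb_top.png

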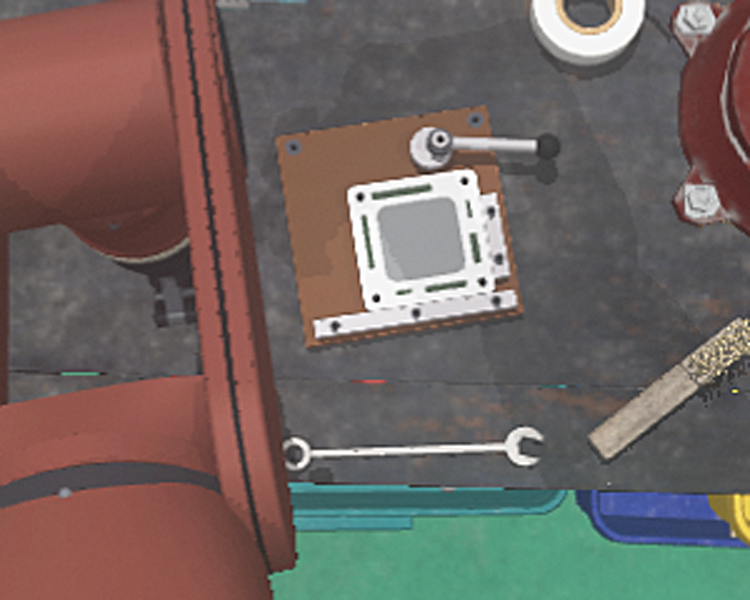

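View pics/zb_scene.png

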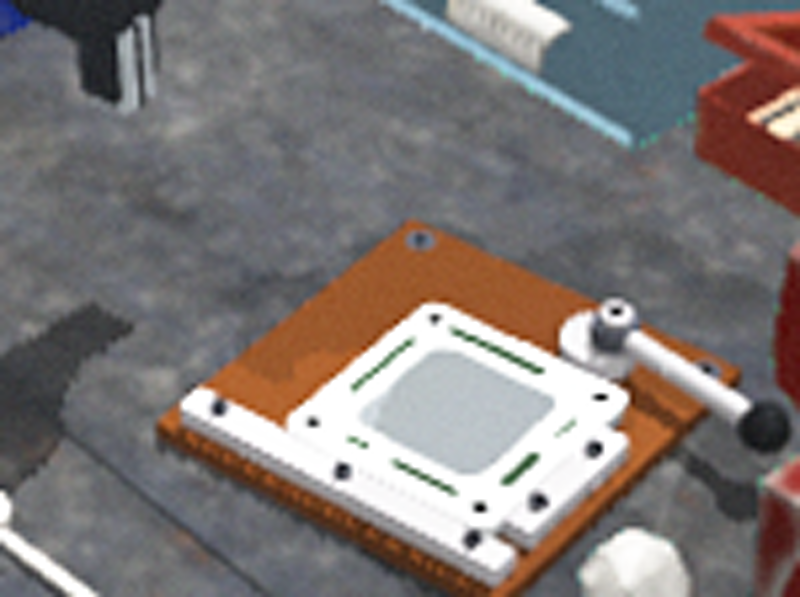

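>>> arm_command --steps '[{"linear": [40,0,4],"dr": [0,0,0]},{"linear": [40,0,4],"dr": [0,0,0]},{"linear": [40,0,4],"dr": [0,0,0]},{"linear": [40,0,4],"dr": [0,0,0]},{"linear": [40,0,4],"dr": [0,0,0]}]'

```text
clock: 20.57
tool_pos: [0.5387, -0.0163, 0.1105]
tool_rot: [0.54, -0.457, 0.457, -0.539]
ft_force: [1.1, 1.0, 0.2]
grip_width: -0.0001
```

>>> arm_command --steps '[{"linear": [30,0,2],"dr": [0,0,0]},{"linear": [8,5,0],"dr": [0,0,0]},{"linear": [0,0,0],"dr": [0,0,0]}]'

```text
clock: 20.82
tool_pos: [0.5468, -0.0537, 0.1049]
tool_rot: [0.539, -0.459, 0.457, -0.538]
ft_force: [-0.0, 0.7, 0.0]
grip_width: -0.0002
```

```bash
python3 meas.py zc_top.png; python3 look.py scene zc_scene.png 240,170,440,320
```

```text
t 20.82 jig tcp [177.   23.  104.9] rotvec to go [ 0.002 -0.006 -0.   ] F jig [-0.7  0.1  0. ] w -0.2
sil 0.91 [321.8, 218.1, 363.7, 272.7] jig rect [84.8  0.4] [80.3 90.7] 0.11810096353292465
[[44.5, 45.70000076293945], [44.70000076293945, -45.0], [125.0, -44.900001525878906], [124.80000305175781, 45.79999923706055]]
ball []
corners [([138.9, 49.7], 0.86), ([41.5, -45.4], 0.65), ([46.2, 42.5], 0.63)]
t 21.02 jig tcp [172.6  23.8 105.7] rotvec to go [ 0.001  0.    -0.001] F jig [0.1 0.  0.3] w -0.2
```

View pics/zc_scene.png

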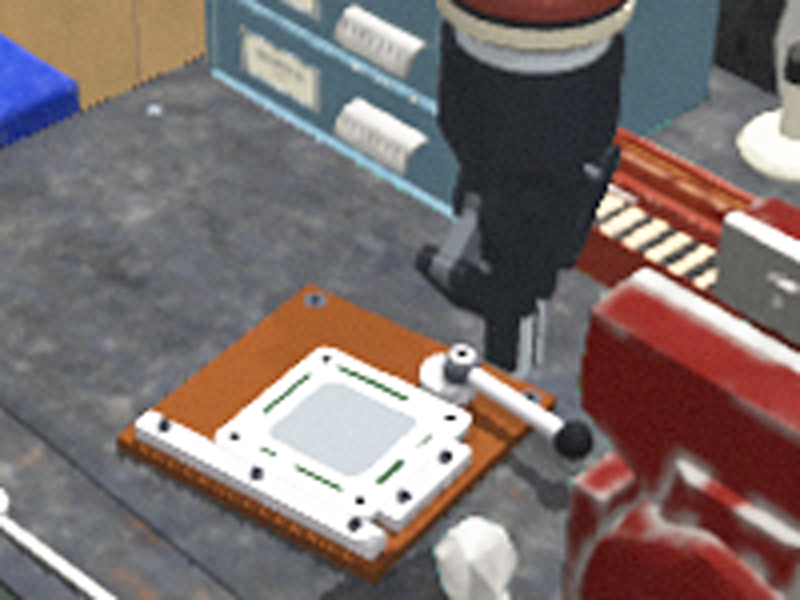

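>>> arm_command --steps '[{"linear": [2,25,-1],"dr": [0,0,0]},{"linear": [0,25,0],"dr": [0,0,0]},{"linear": [0,12,0],"dr": [0,0,0]},{"linear": [0,0,0],"dr": [0,0,0]}]'

```text
clock: 21.4
tool_pos: [0.5441, -0.0506, 0.0411]
tool_rot: [0.541, -0.458, 0.454, -0.539]
ft_force: [-1.6, 0.1, -0.1]
grip_width: -0.0003
```

```bash
python3 look.py scene zd_scene.png 240,170,440,320
python3 -c "
import numpy as np
for f in np.arange(-.2,1.2,.1):
    n=np.array([np.sin(f),-np.cos(f)]); c=np.array([115,66])+56*np.array([np.cos(f),np.sin(f)])+(4.5+11*abs(n[0])+7*abs(n[1]))*n
    print(round(f,2),c.round(1))"
```

```text
t 21.4 jig tcp [173.5  20.9  41.1] rotvec to go [ 0.006  0.001 -0.003] F jig [-0.4 -1.6 -0.1] w -0.3
-0.2 [167.2  41.6]
-0.1 [169.5  47.9]
0.0 [171.   54.5]
0.1 [172.   59.1]
0.2 [172.6  63.8]
0.3 [172.8  68.8]
0.4 [172.5  73.8]
0.5 [171.8  78.9]
0.6 [170.5  84. ]
0.7 [168.7  89.1]
0.8 [166.4  94.1]
0.9 [163.5  99. ]
1.0 [160.  103.6]
1.1 [156. 108.]
```

View pics/zd_scene.png

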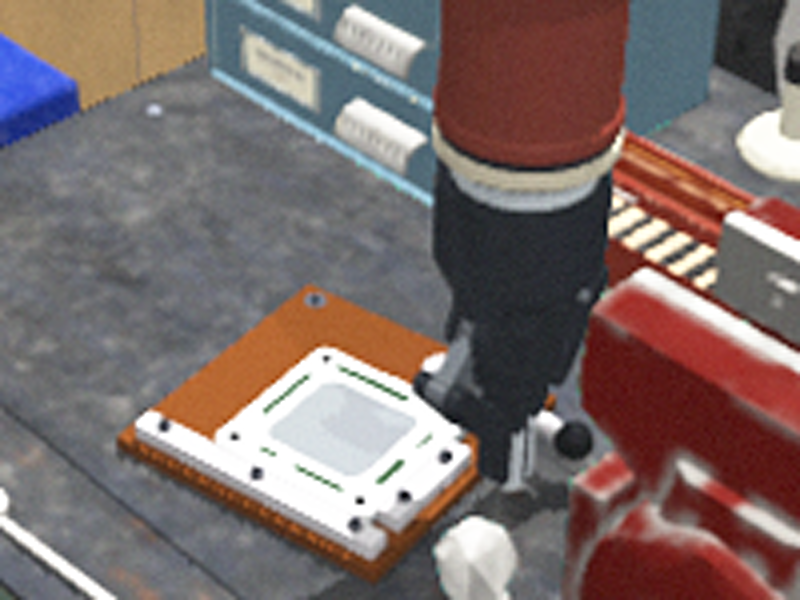

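>>> arm_command --steps '[{"linear": [-2,0,6],"dr": [0,0,0]},{"linear": [-1,0,6],"dr": [0,0,0]},{"linear": [0,0,6],"dr": [0,0,0]},{"linear": [0,0,6],"dr": [0,0,0]},{"linear": [0,0,5],"dr": [0,0,0]}]'

```text
clock: 21.87
tool_pos: [0.5767, -0.0449, 0.0455]
tool_rot: [-0.54, 0.456, -0.457, 0.54]
ft_force: [-1.6, -0.2, 2.6]
grip_width: -0.0001
```

>>> arm_command --steps '[{"linear": [1,0,5],"dr": [0,0,0]},{"linear": [1,0,5],"dr": [0,0,0]},{"linear": [0,0,5],"dr": [0,0,0]},{"linear": [0,0,5],"dr": [0,0,0]},{"linear": [0,0,0],"dr": [0,0,0]}]'

```text
clock: 22.28
tool_pos: [0.5959, -0.0432, 0.0441]
tool_rot: [-0.54, 0.456, -0.457, 0.54]
ft_force: [0.8, -0.2, 0.0]
grip_width: 0.0002
```

```bash
python3 look.py scene ze_scene.png 240,170,440,320
```

```text
t 22.28 jig tcp [174.8  73.2  44.1] rotvec to go [-0. -0.  0.] F jig [0.3 0.8 0. ] w 0.2
```

View pics/ze_scene.png

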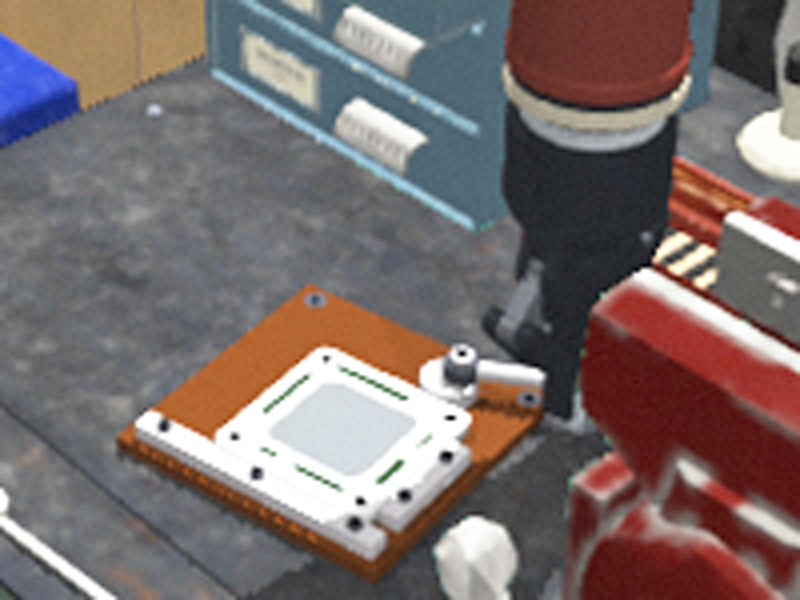

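>>> arm_command --steps '[{"linear": [-1,0,5],"dr": [0,0,0]},{"linear": [-1.5,0,5],"dr": [0,0,0]},{"linear": [-2,0,5],"dr": [0,0,0]},{"linear": [-2.5,0,5],"dr": [0,0,0]},{"linear": [-3,0,5],"dr": [0,0,0]}]'

```text
clock: 22.75
tool_pos: [0.6186, -0.029, 0.0443]
tool_rot: [0.54, -0.457, 0.457, -0.54]
ft_force: [-1.7, -0.6, 0.5]
grip_width: -0.0002
```

>>> arm_command --steps '[{"linear": [-3.5,0,4.5],"dr": [0,0,0]},{"linear": [-4,0,4.5],"dr": [0,0,0]},{"linear": [0,0,0],"dr": [0,0,0]}]'

```text
clock: 23.0
tool_pos: [0.6264, -0.0195, 0.0442]
tool_rot: [-0.54, 0.456, -0.456, 0.54]
ft_force: [-0.6, -1.0, -0.0]
grip_width: -0.0
```

```bash
python3 look.py scene zf_scene.png 240,170,440,320
```

```text
t 23.0 jig tcp [156.6 107.2  44.2] rotvec to go [-0.  0.  0.] F jig [ 0.9 -0.7 -0. ] w -0.0
```

View pics/zf_scene.png

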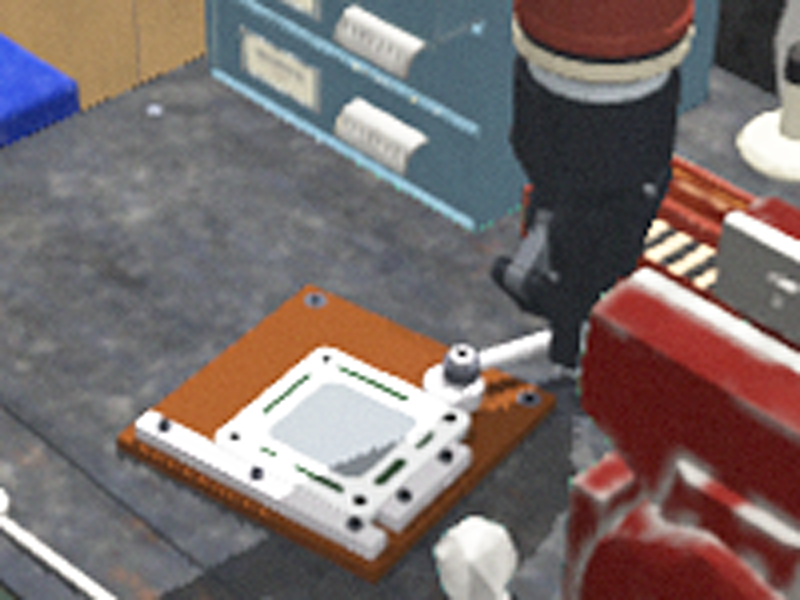

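>>> arm_command --steps '[{"linear": [-3.5,0,2.5],"dr": [0,0,0]},{"linear": [-3.5,0,2],"dr": [0,0,0]},{"linear": [-3,0,1.5],"dr": [0,0,0]},{"linear": [0,0,0],"dr": [0,0,0]}]'

```text
clock: 23.38
tool_pos: [0.6287, -0.0135, 0.0441]
tool_rot: [0.543, -0.456, 0.457, -0.537]
ft_force: [-6.5, -16.8, 2.8]
grip_width: -0.0002
```

>>> arm_command --steps '[{"linear": [-2,0,1],"dr": [0,0,0]},{"linear": [-2,0,1],"dr": [0,0,0]},{"linear": [0,0,0],"dr": [0,0,0]}]'

```text
clock: 23.63
tool_pos: [0.6291, -0.0127, 0.0441]
tool_rot: [0.544, -0.455, 0.457, -0.536]
ft_force: [-11.8, -29.7, 5.1]
grip_width: -0.0
```

```bash
python3 look.py scene zg_scene.png 240,170,440,320
```

```text
t 23.63 jig tcp [150.3 111.   44.1] rotvec to go [ 0.008 -0.     0.01 ] F jig [ 27.3 -16.6   5.1] w -0.0
```

View pics/zg_scene.png

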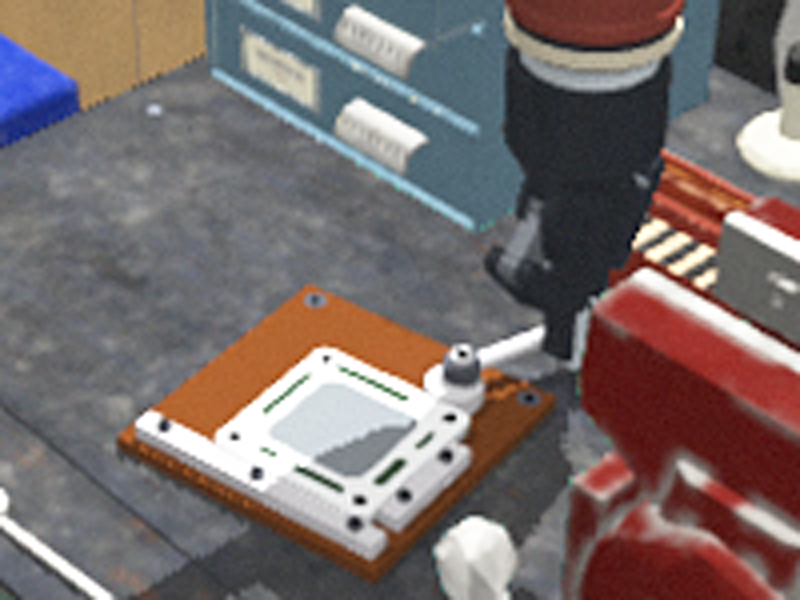

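>>> arm_command --steps '[{"linear": [6,0,-3],"dr": [0,0,0]},{"linear": [12,-5,-6],"dr": [0,0,0]},{"linear": [10,-35,-5],"dr": [0,0,0]},{"linear": [0,-35,0],"dr": [0,0,0]},{"linear": [0,-35,30],"dr": [0,0,0]}]'

```text
clock: 24.1
tool_pos: [0.6449, -0.0313, 0.151]
tool_rot: [0.541, -0.459, 0.455, -0.539]
ft_force: [2.4, -0.2, 0.1]
grip_width: 0.0003
```

```bash
python3 meas.py zh_top.png; python3 look.py scene zh_scene.png 240,170,440,320
```

```text
t 24.1 jig tcp [171.3 123.5 151. ] rotvec to go [ 0.005 -0.002 -0.002] F jig [0.6 2.4 0.1] w 0.3
sil 0.65 [322.0, 221.8, 330.8, 245.1] jig rect [49.1 27.6] [39.8 16.8] 63.76117706298828
[[32.79999923706055, 13.5], [47.900001525878906, 6.099999904632568], [65.5, 41.79999923706055], [50.400001525878906, 49.20000076293945]]
ball [(array([ 1.1, -1.1]), 0.47)]
corners [([48.0, 49.0], 0.52)]
t 24.3 jig tcp [171.5 129.4 153.5] rotvec to go [-0.005 -0.     0.001] F jig [-0.4  0.4 -0.7] w 0.1
```

View pics/zh_top.png

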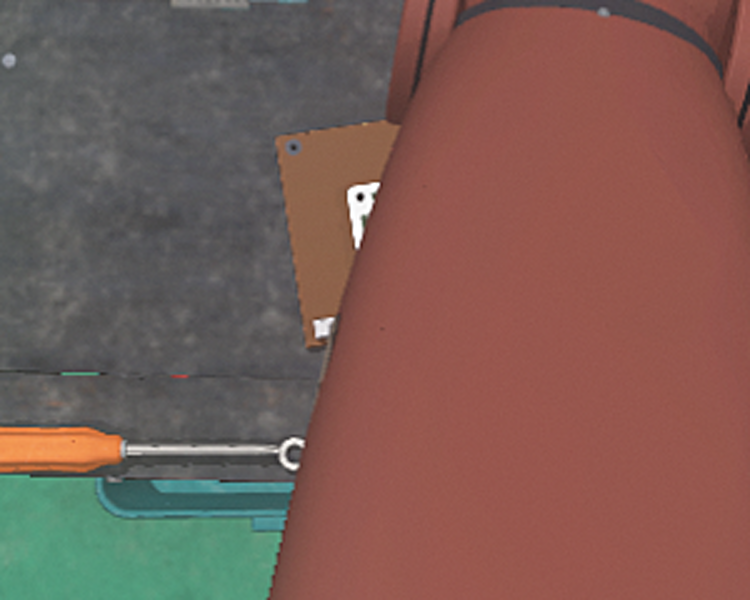

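View pics/zh_scene.png

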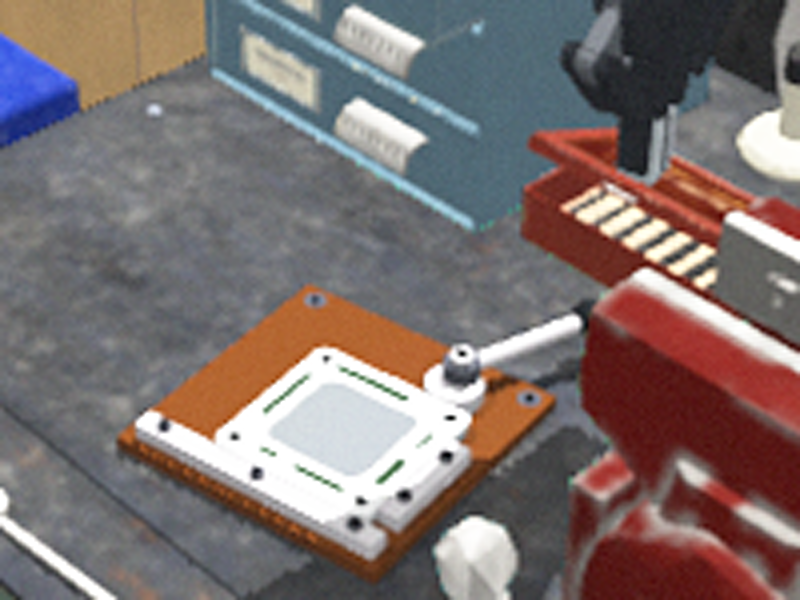

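Move the arm away leftward (jig −x) at height to see it from above.

>>> arm_command --steps '[{"linear": [-40,-8,0],"dr": [0,0,0]},{"linear": [-40,-8,-5],"dr": [0,0,0]},{"linear": [-40,-8,-10],"dr": [0,0,0]},{"linear": [-40,-8,-10],"dr": [0,0,0]},{"linear": [-40,0,-10],"dr": [0,0,0]}]'

```text
clock: 24.77
tool_pos: [0.58, 0.1616, 0.1826]
tool_rot: [0.54, -0.457, 0.456, -0.54]
ft_force: [0.2, 0.5, -0.2]
grip_width: -0.0
```

>>> arm_command --steps '[{"linear": [-40,0,0],"dr": [0,0,0]},{"linear": [-40,0,0],"dr": [0,0,0]},{"linear": [0,0,0],"dr": [0,0,0]}]'

```text
clock: 25.02
tool_pos: [0.5645, 0.2454, 0.181]
tool_rot: [0.541, -0.456, 0.453, -0.541]
ft_force: [-0.1, 0.1, -0.1]
grip_width: 0.0002
```

```bash
python3 meas.py zi_top.png
```

```text
t 25.02 jig tcp [-114.9   90.3  181. ] rotvec to go [ 0.003  0.005 -0.003] F jig [-0.1 -0.1 -0.1] w 0.2
ball [(array([148.1, 135.8]), 0.76)]
corners [([45.9, 43.3], 0.87), ([51.6, -44.9], 0.79), ([138.8, -42.9], 0.64), ([131.2, 46.9], 0.57)]
```

View pics/zi_top.png

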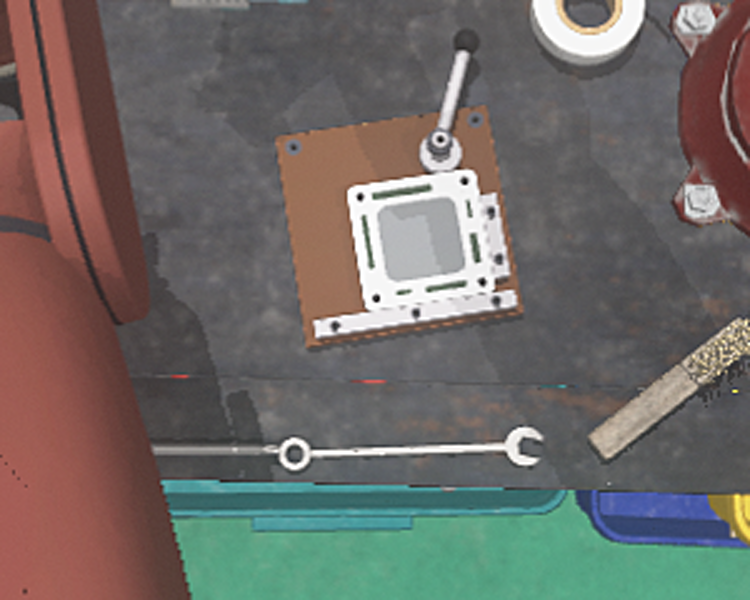

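```bash
python3 meas.py zj_top.png; python3 -c "
from h import *
d=cam('top')
b=tojig(atz(d,[[366.8,166]],.026))[0];p=tojig(atz(d,[[356,205.5]],.026))[0];print(b,p,np.arctan2(*(b-p)[[1,0]])+.25)
a=env.place_of(d,'cam_ball')[0];print(np.hypot(*(tojig(atz(d,[a['xy']],.026))[0][:2]-[115,66])))
# cover edges from brightness: project ideal home outline
f=d['frame'].copy()
P=towld([(45,-45,18),(137,-45,18),(137,45,18),(45,45,18)])
cv2.polylines(f,[np.round(proj(d,P)*16).astype(int).reshape(-1,1,2)],True,(0,0,255),1,cv2.LINE_AA,4)
P=towld([(115,66,24),(115+76*np.cos(1.15),66+76*np.sin(1.15),26)])
cv2.polylines(f,[np.round(proj(d,P)*16).astype(int).reshape(-1,1,2)],False,(0,0,255),1,cv2.LINE_AA,4)
f=f[150:290,290:410];cv2.imwrite('pics/zk.png',cv2.resize(f,None,fx=4.2,fy=4.2,interpolation=cv2.INTER_CUBIC))
"
```

```text
t 25.22 jig tcp [-107.5   91.9  181.4] rotvec to go [ 0.002 -0.     0.001] F jig [-0.   0.8  0.8] w 0.1
sil 0.75 [320.9, 215.3, 379.3, 275.2] jig rect [90.9  0.3] [90.4 91.4] 89.82857513427734
[[45.0, -44.70000076293945], [136.39999389648438, -45.0], [136.6999969482422, 45.400001525878906], [45.29999923706055, 45.599998474121094]]
ball [(array([ 245.1, -134.7]), 0.24)]
corners [([138.3, -42.0], 0.92), ([46.8, 45.5], 0.57)]
[145.81774599 136.32378026  26.        ] [115.57789948  66.94201199  26.        ] 1.4097740302881736
75.3963264571152
```

View pics/zk.png

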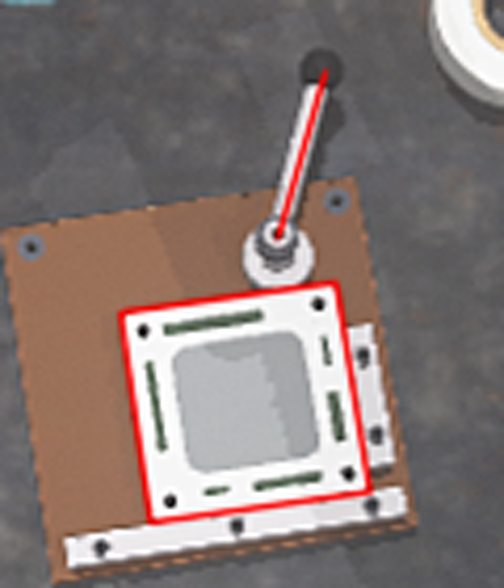

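```bash
python3 -c "
from h import *
show(); print(env.close_job())"
```

```text
t 25.52 jig tcp [-107.    93.   182.7] rotvec to go [ 0.    -0.002  0.   ] F jig [-0.1  0.9  0.5] w 0.4
the job is handed in; nothing more can be done
None
```

The cover is turned over, pushed home and clamped, and I handed the job in at 25.5 s. No verdict is reported back.

**What I did:** With the fingertips I squared the cover against the jig's front edge and rubbed its near side up until it flipped onto the board, gasket face up. I then pushed it to the rail (about 9 N at contact) and to the end stop (about 16 N). Last, I pushed the cam lever round to its stop (about 32 N) and moved the arm clear.

**Last checks, all from the top camera:**
- **Cover:** its middle is at jig (90.9, 0.3) mm and it is square within about 0.005 rad. Home is (91, 0) mm, and the projected home outline lies on the cover's edges in the picture.
- **Cam:** the lever reads about 1.38 to 1.41 rad, against the 1.28 rad needed.
- **Robot and tools:** the arm is touching nothing. The brush, the tape and the visible part of the spanner look where they were; the screwdriver handle was hidden by the arm in the last picture. I did not measure any tool again.

**Readings that disagreed:**
- The silhouette check just before clamping gave about 0.017 rad of rotation, and the one after it about 0.002.
- In the last network call the cam ball was misplaced, with a confidence of only 0.24. I used the earlier detection and the picture itself.

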